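# Sort fallen brass weights by size, standing

## Task

The three brass weights have been left lying on their sides. Sort them by size into the three square plywood trays - the largest weight into the largest tray, the middle one into the middle tray, the smallest into the smallest tray - each standing upright on its base, knob up, flat on the tray floor. Leave the other things on the bench where they are.

Things in the scene. Friction and masses are not known exactly. Their poses are not given: they have to be found in the camera images.
- weight_large: the large one of three turned brass weights: 29 mm across and 43 mm tall, its body 33 mm long and 29 mm thick with a 16 mm knob above, about 0.2 kg; it starts lying on its side on the bench, its axis within 4 degrees of level, knob end towards the robot's side of the bench within about 55 degrees of -x. Origin: centre of its flat base; its z axis runs from the base through the knob
- tray_large: the large one of three shallow square plywood trays, fixed to the bench: 120 mm square outside, walls 4 mm thick and 16 mm high, flat cork floor 6 mm above the tray's underside. Origin: centre of the underside; x and y along the walls, z up
- weight_medium: the medium one of three turned brass weights: 23 mm across and 36 mm tall, its body 25 mm long and 23 mm thick with a 13 mm knob above, about 0.1 kg; it starts lying on its side on the bench, its axis within 4 degrees of level, knob end towards the robot's side of the bench within about 55 degrees of -x. Origin: centre of its flat base; its z axis runs from the base through the knob
- tray_medium: the medium one of three shallow square plywood trays, fixed to the bench: 96 mm square outside, walls 4 mm thick and 16 mm high, flat cork floor 6 mm above the tray's underside. Origin: centre of the underside; x and y along the walls, z up
- weight_small: the small one of three turned brass weights: 18 mm across and 31 mm tall, its body 20 mm long and 18 mm thick with a 10 mm knob above, about 0.05 kg; it starts lying on its side on the bench, its axis within 4 degrees of level, knob end towards the robot's side of the bench within about 55 degrees of -x. Origin: centre of its flat base; its z axis runs from the base through the knob
- tray_small: the small one of three shallow square plywood trays, fixed to the bench: 74 mm square outside, walls 4 mm thick and 16 mm high, flat cork floor 6 mm above the tray's underside. Origin: centre of the underside; x and y along the walls, z up
- eraser: bystander: eraser, 42x20x12 mm, lying on the bench. Origin: centre of its underside
- iron_core: bystander: dark laminated iron bar, 80x22x20 mm, lying on the bench. Origin: centre of its underside
- tape_roll: bystander: black tape roll, 70 mm across, 19 mm high, lying flat. Origin: centre of its underside
- coil_600: bystander: wire coil on a black former, 62 mm cube, behind the trays. Origin: centre of its underside
Not all that is in view belongs to the job. What is shaped like the tray_medium but orange is not meant. What is shaped like the tray_small but green or red is not meant.

How it is judged:
At the end, for the whole second after the job is handed in: Each weight stands knob up (within 0.12 rad of vertical), at rest on the floor of the tray of its own size (base 2 to 10 mm over the tray's underside), its base centre within 41 mm (large), 32 mm (medium), 24 mm (small) of the tray's centre along the tray's x and y (x of weight_large in the frame of tray_large between -0.041 and 0.041 m and y of weight_large in the frame of tray_large between -0.041 and 0.041 m and z of weight_large in the frame of tray_large between 0.002 and 0.01 m and angle between each of weight_large, weight_medium, weight_small's own z axis and vertical below 0.12 rad and linear speed of each of weight_large, weight_medium, weight_small below 0.02 m/s and x of weight_medium in the frame of tray_medium between -0.032 and 0.032 m and y of weight_medium in the frame of tray_medium between -0.032 and 0.032 m and z of weight_medium in the frame of tray_medium between 0.002 and 0.01 m and x of weight_small in the frame of tray_small between -0.024 and 0.024 m and y of weight_small in the frame of tray_small between -0.024 and 0.024 m and z of weight_small in the frame of tray_small between 0.002 and 0.01 m); the robot touches nothing.
It fails at once if the eraser is moved by more than 30 mm (distance of eraser from where it was at the start of the episode above 0.03 m).
It fails at once if the iron core is moved by more than 30 mm (distance of iron_core from where it was at the start of the episode above 0.03 m).
It fails at once if the tape roll is moved by more than 30 mm (distance of tape_roll from where it was at the start of the episode above 0.03 m).
It fails at once if the coil is moved by more than 30 mm (distance of coil_600 from where it was at the start of the episode above 0.03 m).
It also fails if it takes over 64 s, if anything falls off the work surface, if the arm or the gripper's body presses on something with over 40 N, if the wrist force passes 120 N, or if a joint passes its speed limit or range.

## Robot

A 7-joint arm with a two-finger parallel gripper is mounted at the origin on a cart in front of the work surface, level with it; the furniture and walls round the work are solid. World frame = base frame: x ahead of the robot, y to its left, z up, the work surface at z = 0. Lengths are in m, angles in rad, forces in N, time in s.
With the tool pointing down it reaches from about 0.4 to 0.85 m from the base axis. Payload 10.4 kg.
Tool frame: the origin (TCP) lies between the finger pads; the fingertips stand ahead of it and the grasp point (between the pads) lies 3 mm ahead of it (r.tips_ahead is the z of the fingertips in the tool frame, in m); z points along the fingers, y is the line along which they close (so a half turn about z gives the same grasp; the last joint's range is limited). The gripper opens to 87 mm and grips with 3 to 60 N. Pads are 19 mm wide; open, the fingers measure 117 mm over their backs; the gripper's body (75 mm by 190 mm) begins 51 mm behind the grasp point.
Start: joints at [1.084, 0.332, -0.065, 1.46, 0.022, 1.35, -0.088], TCP at [0.28, -0.559, 0.245] pointing down, gripper open.
Joint ranges: [-2.6, 2.6], [-0.5, 2.12], [-1.47, 1.34], [0.16, 2.42], [-1.27, 4.41], [0.06, 2.06], [-2.6, 2.6]. Speed limits (rad/s): [2.22, 2.22, 2.79, 2.79, 3.14, 3.14, 3.14].

## Interface

Orientations are given as a unit quaternion [x, y, z, w].
In Python, from bench import telemetry, camera, get_calibration, r gives the robot as it stands.
- The arm moves only by the tool drive_tool, never from a script. Its argument "series" is one flat list of numbers, 7 for each row, row after row: the turn, a rotation vector about the tool's x, y, z in units of 5 degrees (1.0 is 5 degrees), then the shift along the tool's x, y, z in units of 40 mm (1.0 is 40 mm), then the opening, from -1 (shut) to 1 (fully open). A call has 1 to 10 rows; each row is the pose to reach, as a shift and turn from the pose commanded when the call began, along the tool's axes at that moment; what a row does not reach only later rows make up. A row lasts 1/12 s, in which the tool goes at most 41.7 mm and 7.16 degrees, less where a joint would pass 70% of its speed; a pose out of reach is approached as far as the arm can. A call with a gripper value outside its range is refused whole. The fingers move at their own pace and stop on an object; "grip_force" is the grip in N (left out, the last holds). Time passes only in rows, so rows that repeat a pose let the fingers close. It gives the time, the measured TCP pose, the force, the opening and the grip force at its end, in the units of the state.
- telemetry.read_state(): the state, without advancing time (a new reading comes with each control period).
- camera(name): name is "scene" or "top" or "wrist"; returns the picture (420x560x3 uint8, red, green, blue); there is no depth.
- get_calibration(name): a dict with "fovy" (degrees; the focal length in pixels is half the picture's height over the tangent of half this angle, whatever the lens; pixels are square), "cx", "cy" (the principal point, pixels), "xyz" and "rotation" of the camera in the world. Camera axes: x right, y up, looking along -z (the intrinsics and any distortion apply to the point x, -y, -z); pixel columns grow to the right and rows downward; lengths in m; the calibration is good to about 2 mm. A picture is of the moment at which its call begins: read the wrist's pose just before it. get_calibration takes no time and is no camera call; for the wrist camera it gives the pose at the moment of the call.
- r.close_job(): hands the job in; it is judged then, once.
The state is a dict: "time": time; "joint_positions": joint angles; "joint_vel": joint speeds; "joint_torque": joint torques, N m; "ee_pos": TCP position; "eef_rot": TCP orientation; "ft_force": force on the tool from outside, world axes, zero at the start; "torque": the same for the moment, N m; "width": finger opening in m; "grip_force": force on a finger pad.
Only numpy, scipy, OpenCV 4.12 (cv2) and the standard library are available. Lean on these libraries where they do the work, as an engineer would, in place of code of your own. Each camera call takes 0.05 s, during which the arm holds its last target. There are 200 camera calls.

## Working session

There is one attempt and no reset: what is moved stays moved. The work goes in short steps, Python scripts to look and compute and a tool call to move; the robot and the scene stay as the last step left them, time stands still between calls to the robot, and variables do not carry over. Pictures are saved under pics/ and viewed, at most 10 in all, crops included, and the job is handed in when it is done.

Besides the shell and the picture viewer there is one more tool, called after "Request:" by a JSON object that holds its "fn" and its "kwargs", one argument or row to a line. drive_tool: Moves the arm, as the interface text tells. Its arguments: {"type":"object","properties":{"series":{"type":"array"},"grip_force":{"type":"number"}},"required":["series"]}

```bash
ls; mkdir -p pics
python3 - <<'E'
from bench import telemetry, camera, get_calibration, r
import cv2
s=telemetry.read_state(); print({k:s[k] for k in ('time','ee_pos','eef_rot','width')}, r.tips_ahead)
for n in ('top','scene','wrist'):
    print(n,get_calibration(n)); cv2.imwrite(f'pics/{n}0.png',camera(n)[:,:,::-1])
E
```

```text
pics
{'time': 0.0, 'ee_pos': array([ 0.27942488, -0.55867004,  0.24376735]), 'eef_rot': array([ 9.73229574e-01,  2.29834111e-01, -1.92011144e-04, -6.64428485e-04]), 'width': 0.08722294724172219} 0.022
top {'fovy': 54.74260577137758, 'cx': 285.8834753999623, 'cy': 199.27227017931557, 'xyz': array([0.49421677, 0.10062943, 1.31634897]), 'rotation': array([-0.0393065 ,  0.02809121,  0.71526842, -0.69717786])}
scene {'fovy': 56.950512181529774, 'cx': 275.25047847768275, 'cy': 205.56972099728003, 'xyz': array([-0.14843194,  0.54689381,  0.68577941]), 'rotation': array([-0.22047023,  0.38967633,  0.76603752, -0.46122853])}
wrist {'fovy': 65.55807202990229, 'cx': 284.553838454944, 'cy': 211.09233840150824, 'xyz': array([ 0.341034  , -0.52860584,  0.38395794]), 'rotation': array([-0.10798102,  0.06733547, -0.52117442,  0.84390951])}
```

View pics/top0.png

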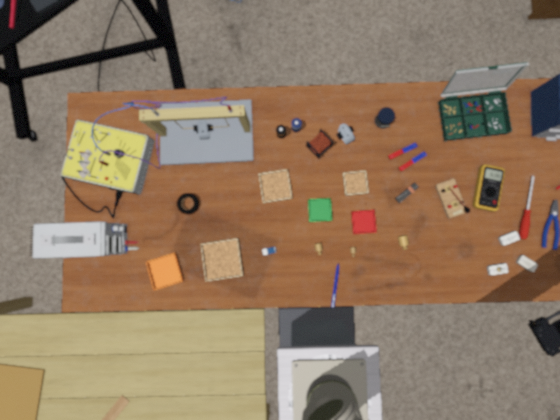

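View pics/scene0.png

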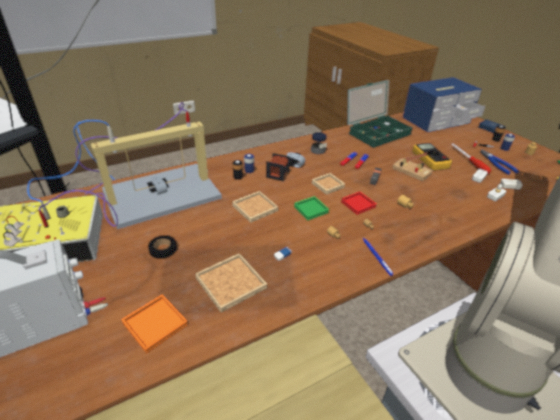

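The top view shows the plain plywood trays: large (222,260), medium (275,186), small (356,183). The orange, green and red trays are decoys. The brass weights are at about (319,249), (353,251) and (404,242). Next I'll enlarge a crop and convert pixels to positions.

```bash
cat > h.py <<'E'
import numpy as np, cv2
from scipy.spatial.transform import Rotation as R
from bench import telemetry, camera, get_calibration, r
def toworld(c,uv,z):
    f=210/np.tan(np.radians(c['fovy']/2)); u,v=uv
    d=R.from_quat(c['rotation']).apply([(u-c['cx'])/f,-(v-c['cy'])/f,-1]); o=c['xyz']
    return o+d*(z-o[2])/d[2]
def topix(c,p):
    f=210/np.tan(np.radians(c['fovy']/2))
    q=R.from_quat(c['rotation']).inv().apply(np.asarray(p)-c['xyz'])
    return np.array([c['cx']+f*q[0]/-q[2], c['cy']-f*q[1]/-q[2]])
E
python3 - <<'E'
from h import *
np.set_printoptions(precision=3,suppress=True)
im=cv2.imread('pics/top0.png'); c=get_calibration('top')
for n,p,z in [('TL',(222,260),.016),('TM',(275,186),.016),('TS',(356,183),.016),('w1',(319,249),.01),('w2',(353,251),.01),('w3',(404,242),.01),('eraser',(268,251),.01),('base',(330,390),.0),('tape',(189,204),.01),('iron',(406,194),.01),('coil',(320,143),.03)]: print(n,toworld(c,p,z))
cv2.imwrite('pics/crop1.png',cv2.resize(im[230:270,300:420],None,fx=6.5,fy=6.5,interpolation=cv2.INTER_CUBIC))
b=cv2.resize(im[160:290,195:395],None,fx=4,fy=4,interpolation=cv2.INTER_CUBIC); cv2.imwrite('pics/crop2.png',b)
E
```

```text
TL [0.43  0.328 0.016]
TM [0.663 0.154 0.016]
TS [ 0.666 -0.108  0.016]
w1 [0.457 0.018 0.01 ]
w2 [ 0.448 -0.09   0.01 ]
w3 [ 0.473 -0.253  0.01 ]
eraser [0.455 0.181 0.01 ]
base [ 0.02  -0.003  0.   ]
tape [0.612 0.435 0.01 ]
iron [ 0.626 -0.268  0.01 ]
coil [0.797 0.005 0.03 ]
```

View pics/crop1.png

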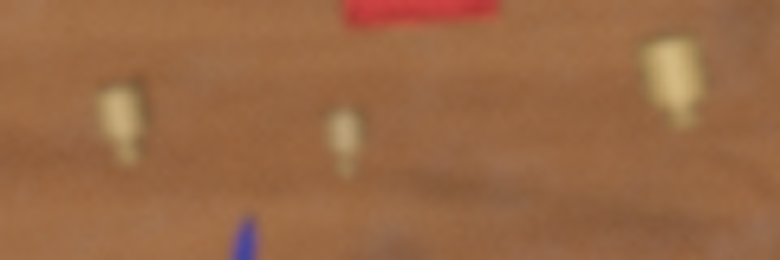

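View pics/crop2.png

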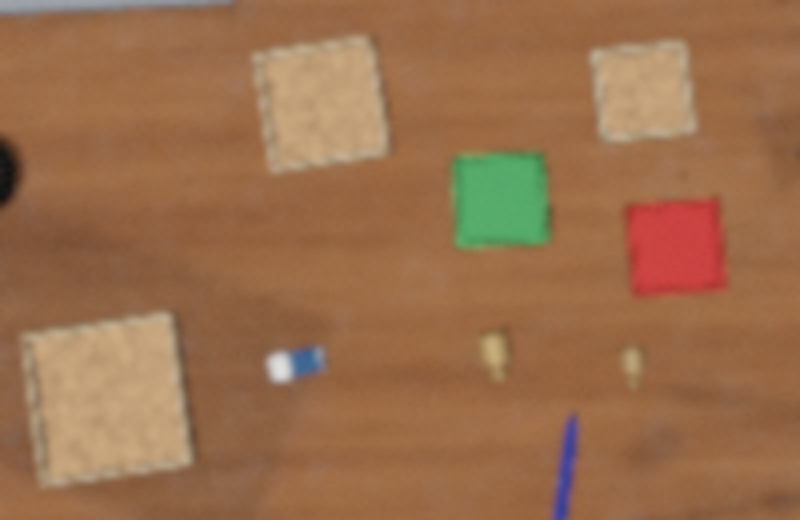

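Crop 1 shows medium at left (120,105), small in the middle (345,135) and large at right (675,80), all with the knob pointing down the image, roughly -x. Crop 2 confirms the plain cork/plywood trays: large lower left, medium upper left, small upper right. Each one lies next to the coloured decoys, so I'll exclude those.

The plan is to grasp with the tool tilted about 45° from the knob side, then roll it 180° about the tool axis. That leaves the weight upright.

```bash
cat >> h.py <<'E'
def Rt(psi,alpha,roll=0):
    psi,alpha=np.radians([psi,alpha]); h=np.array([np.cos(psi),np.sin(psi),0]); Z=np.array([0,0,1.])
    z=np.sin(alpha)*h-np.cos(alpha)*Z; x=np.cos(alpha)*h+np.sin(alpha)*Z
    return R.from_matrix(np.c_[x,np.cross(z,x),z])*R.from_euler('z',roll,degrees=True)
def plan(p,Rg,a=0,c=.003):
    """row numbers that bring tool point (a,0,c) to p with orientation Rg"""
    s=telemetry.read_state(); R0=R.from_quat(s['eef_rot'])
    tcp=np.asarray(p)-Rg.apply([a,0,c])
    rv=(R0.inv()*Rg).as_rotvec(degrees=True); d=R0.inv().apply(tcp-s['ee_pos'])
    print('rows',np.round(rv/5,2),np.round(d/.04,3),' deg',round(np.linalg.norm(rv),1),'mm',round(1e3*np.linalg.norm(d)))
def st():
    s=telemetry.read_state(); R0=R.from_quat(s['eef_rot']); z=R0.as_matrix()[:,2]
    print('t',round(s['time'],2),'tcp',np.round(s['ee_pos'],4),'z',np.round(z,3),'q',np.round(s['joint_positions'],2),'w',round(s['width'],4),'g',s['grip_force'],'F',np.round(s['ft_force'],1)); return s
E
python3 - <<'E'
from h import *
plan((0.47,-.253,.10),Rt(0,45),0,.0125)
plan((0.47,-.253,.14),Rt(0,0),0,.0125)
E
```

```text
rows [-2.1   8.84  5.03] [ 7.482 -4.8    3.382]  deg 51.9 mm 380
rows [-0.01  0.    5.32] [ 7.679 -4.702  2.291]  deg 26.6 mm 372
```

Request:
{"fn": "drive_tool", "kwargs": {
  "series": [-2.1,8.84,5.03,7.48,-4.8,3.38,1,-2.1,8.84,5.03,7.48,-4.8,3.38,1,-2.1,8.84,5.03,7.48,-4.8,3.38,1,-2.1,8.84,5.03,7.48,-4.8,3.38,1,-2.1,8.84,5.03,7.48,-4.8,3.38,1,-2.1,8.84,5.03,7.48,-4.8,3.38,1,-2.1,8.84,5.03,7.48,-4.8,3.38,1,-2.1,8.84,5.03,7.48,-4.8,3.38,1,-2.1,8.84,5.03,7.48,-4.8,3.38,1,-2.1,8.84,5.03,7.48,-4.8,3.38,1]
}}

```text
time: 0.98
ee_pos: [0.4424, -0.2846, 0.1209]
eef_rot: [0.926, 0.005, 0.378, -0.002]
ft_force: [0.6, -0.7, -0.8]
width: 0.0871
grip_force: 0.0
```

Run:
```python
from h import *
st(); c=get_calibration('wrist'); im=camera('wrist'); cv2.imwrite('pics/w1.png',im[:,:,::-1])
np.save('pics/w1.npy',np.r_[c['xyz'],c['rotation']])
print(topix(c,(.473,-.253,.014)))
```

```text
t 0.98 tcp [ 0.4424 -0.2846  0.1209] z [ 0.7    0.007 -0.714] q [ 1.41  0.06 -0.6   2.31 -1.23  0.54  0.28] w 0.0871 g 0.0 F [ 0.6 -0.7 -0.8]
[244.81648169 282.76406435]
```

View pics/w1.png

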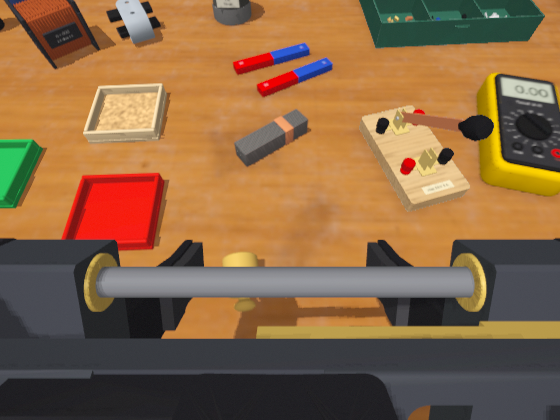

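The wrist picture shows the large weight between the open fingers: base at about (240,262), knob at about (245,305), with the axis nearly along the view. The 45° tilt is reachable here. I'll get the centroids and axes of all three weights from the saved top picture.

Run:
```python
from h import *
np.set_printoptions(precision=4,suppress=True)
im=cv2.imread('pics/top0.png'); c=get_calibration('top')
lab=cv2.cvtColor(im,cv2.COLOR_BGR2LAB).astype(float)
S=dict(L=((404,242),.0145,43,33),M=((319,249),.0115,36,25),S=((353,251),.009,31,20))
for n,((u,v),z,H,B) in S.items():
    p=lab[v-11:v+12,u-11:u+12]; bg=np.median(p.reshape(-1,3),0)
    w=np.clip((p[...,0]-bg[0]),0,None); g=im[v-11:v+12,u-11:u+12]; 
    w=np.clip(g[...,1].astype(float)-np.median(g[...,1])-14,0,None)
    nl,lb,stt,_=cv2.connectedComponentsWithStats((w>0).astype('uint8')); k=lb[11,11] or 1+np.argmax(stt[1:,4]); w=np.where(lb==k,w,0)
    yy,xx=np.nonzero(w); ww=np.minimum(w[yy,xx],25)
    P=np.array([toworld(c,(u-11+a,v-11+b),z)[:2] for a,b in zip(xx,yy)])
    m=np.average(P,axis=0,weights=ww); C=np.cov(P.T,aweights=ww); e,V=np.linalg.eigh(C); a=V[:,1]*np.sign(V[0,1])
    t=(P-m)@a
    print(n,'centroid',m,'axis yaw(knob->base)',np.degrees(np.arctan2(a[1],a[0])),'std',np.sqrt(e)*1e3,'ext',t.min(),t.max(),len(t))
d=np.load('pics/w1.npy'); cw=dict(get_calibration('wrist'),xyz=d[:3],rotation=d[3:])
for q,z in [((240,256),.029),((245,305),.0145),((224,262),.0145),((258,260),.0145)]: print(q,toworld(cw,q,z))
for n,q in dict(TL=(221.5,259.75),TM=(275,185.7),TS=(355.6,182.4)).items(): print(n,toworld(c,q,.016))
cv2.imwrite('pics/crop3.png',cv2.resize(cv2.imread('pics/w1.png')[235:325,190:310],None,fx=6,fy=6,interpolation=cv2.INTER_CUBIC))
```

```text
L centroid [ 0.4754 -0.2497] axis yaw(knob->base) 9.187077842675771 std [ 6.586  10.2619] ext -0.02510197587581215 0.017963364827017728 102
M centroid [0.461  0.0214] axis yaw(knob->base) 11.123522905222725 std [4.6984 8.3969] ext -0.020506816947926276 0.015528295713011465 62
S centroid [ 0.4503 -0.0886] axis yaw(knob->base) 2.7349014349825076 std [3.6149 6.1665] ext -0.017949566542418756 0.010892101733927165 38
(240, 256) [ 0.4898 -0.2496  0.029 ]
(245, 305) [ 0.4553 -0.2545  0.0145]
(224, 262) [ 0.4902 -0.2346  0.0145]
(258, 260) [ 0.4922 -0.2626  0.0145]
TL [0.4309 0.3295 0.016 ]
TM [0.6638 0.1538 0.016 ]
TS [ 0.6675 -0.1064  0.016 ]
```

View pics/crop3.png

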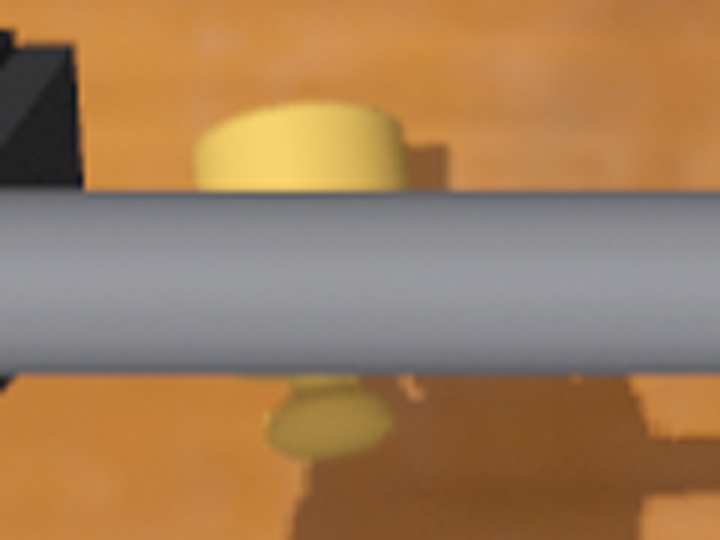

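Run:
```python
from h import *
plan((0.477,-.2495,.05),Rt(9,45),0,.014)
```

```text
rows [ 1.15  0.12 -1.17] [-0.625 -0.773  1.507]  deg 8.2 mm 72
```

Request:
{"fn": "drive_tool", "kwargs": {
  "series": [1.15,0.12,-1.17,-0.62,-0.77,1.5,1,1.15,0.12,-1.17,-0.62,-0.77,1.5,1,1.15,0.12,-1.17,-0.62,-0.77,1.5,1,1.15,0.12,-1.17,-0.62,-0.77,1.5,1,1.15,0.12,-1.17,-0.62,-0.77,1.5,1]
}}

```text
time: 1.45
ee_pos: [0.4653, -0.2594, 0.0624]
eef_rot: [0.921, 0.068, 0.382, -0.027]
ft_force: [-0.2, -0.9, 0.1]
width: 0.0869
grip_force: 0.0
```

Run:
```python
from h import *
st(); plan((0.477,-.2495,.0145),Rt(9,45),0,.014)
```

```text
t 1.45 tcp [ 0.4653 -0.2594  0.0624] z [ 0.7    0.102 -0.706] q [ 1.52  0.3  -0.77  2.29 -1.26  0.44  0.52] w 0.0869 g 0.0 F [-0.2 -0.9  0.1]
rows [ 0.1  -0.01 -0.07] [-0.616 -0.202  0.727]  deg 0.6 mm 39
```

Request:
{"fn": "drive_tool", "kwargs": {
  "series": [0.1,0,-0.07,-0.3,-0.2,0.36,1,0.1,0,-0.07,-0.62,-0.2,0.73,1,0.1,0,-0.07,-0.62,-0.2,0.73,1,0.1,0,-0.07,-0.62,-0.2,0.73,1,0.1,0,-0.07,-0.62,-0.2,0.73,1]
}}

```text
time: 1.87
ee_pos: [0.4672, -0.2515, 0.0242]
eef_rot: [0.921, 0.073, 0.381, -0.029]
ft_force: [-0.0, 0.7, 0.5]
width: 0.0868
grip_force: 0.0
```

Run:
```python
from h import *
st(); plan((0.477,-.2495,.0145),Rt(9,45),0,.014)
```

```text
t 1.87 tcp [ 0.4672 -0.2515  0.0242] z [ 0.698  0.109 -0.707] q [ 1.64  0.48 -0.93  2.29 -1.25  0.28  0.63] w 0.0868 g 0.0 F [-0.   0.7  0.5]
rows [0.02 0.   0.03] [ 0.004 -0.011 -0.002]  deg 0.2 mm 0
```

Request:
{"fn": "drive_tool", "kwargs": {
  "series": [0,0,0,0,0,0,-1,0,0,0,0,0,0,-1,0,0,0,0,0,0,-1,0,0,0,0,0,0,-1,0,0,0,0,0,0,-1,0,0,0,0,0,0,-1,0,0,0,0,0,0,-1,0,0,0,0,0,0,-1],
  "grip_force": 35
}}

```text
time: 2.53
ee_pos: [0.4677, -0.2497, 0.0239]
eef_rot: [0.921, 0.074, 0.382, -0.03]
ft_force: [-0.0, -0.9, 0.5]
width: 0.0418
grip_force: 0.0
```

Request:
{"fn": "drive_tool", "kwargs": {
  "series": [0,0,0,0.4,0,-0.4,-1,0,0,0,0.9,0,-0.9,-1,0,0,0,1.5,0,-1.5,-1,0,0,0,2,0,-2,-1,0,0,0,2.5,0,-2.5,-1,0,0,0,2.5,0,-2.5,-1,0,0,0,2.5,0,-2.5,-1]
}}

```text
time: 3.12
ee_pos: [0.4678, -0.2505, 0.1664]
eef_rot: [0.921, 0.074, 0.382, -0.028]
ft_force: [-0.1, -0.1, -0.8]
width: 0.0016
grip_force: 0.0
```

Run:
```python
from h import *
st(); plan((0.431,.3295,.13),Rt(30,45,180),0,.014);plan((0.431,.3295,.13),Rt(30,45,-180),0,.014)
plan((0.45,0,.15),Rt(20,45,90),0,.014);plan((0.45,0,.15),Rt(20,45,-90),0,.014)
cv2.imwrite('pics/w2.png',camera('wrist')[:,:,::-1])
```

```text
t 3.12 tcp [ 0.4678 -0.2505  0.1664] z [ 0.699  0.109 -0.706] q [ 1.64  0.02 -0.87  2.24 -1.09  0.68  0.18] w 0.0016 g 0.0 F [-0.1 -0.1 -0.8]
rows [-0.   -4.33 32.81] [  0.399 -14.377   1.241]  deg 165.5 mm 577
rows [-0.   -4.33 32.81] [  0.399 -14.377   1.241]  deg 165.5 mm 577
rows [ 1.21 -1.22 16.47] [ 0.126 -6.208  0.315]  deg 82.8 mm 249
rows [  1.27   1.25 -19.47] [ 0.126 -6.208  0.315]  deg 97.7 mm 249
```

View pics/w2.png

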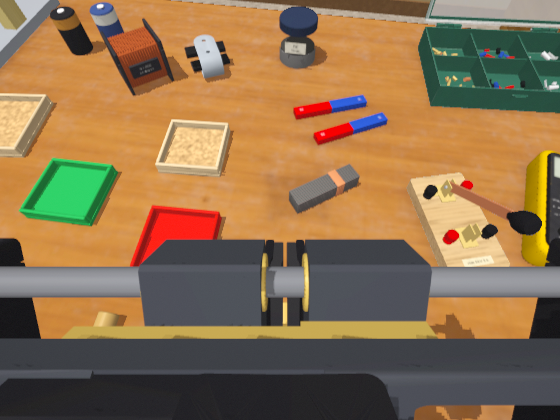

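The fingers hadn't finished closing (42 mm) when the lift began, so they came up empty. At (105,322) is another weight; the large one is hidden. I'll check it in the top camera while reopening.

Request:
{"fn": "drive_tool", "kwargs": {
  "series": [0,0,0,0,0,0,1,0,0,0,0,0,0,1,0,0,0,0,0,0,1,0,0,0,0,0,0,1,0,0,0,0,0,0,1,0,0,0,0,0,0,1,0,0,0,0,0,0,1,0,0,0,0,0,0,1]
}}

```text
time: 3.83
ee_pos: [0.4675, -0.2497, 0.1653]
eef_rot: [0.921, 0.074, 0.382, -0.03]
ft_force: [-0.3, -0.3, -0.8]
width: 0.0463
grip_force: 0.0
```

Run:
```python
from h import *
st(); plan((0.477,-.2495,.0145),Rt(9,45),0,.014)
a=camera('scene')[:,:,::-1]; b=cv2.imread('pics/scene0.png'); c=get_calibration('scene')
u,v=topix(c,(.475,-.25,.0145)).astype(int); print(u,v)
g=lambda i:cv2.resize(i[v-25:v+25,u-35:u+35],None,fx=5,fy=5,interpolation=cv2.INTER_CUBIC)
cv2.imwrite('pics/cmp.png',np.hstack([g(b),g(a)]))
```

```text
t 3.83 tcp [ 0.4675 -0.2497  0.1653] z [ 0.699  0.112 -0.706] q [ 1.64  0.02 -0.87  2.24 -1.09  0.68  0.18] w 0.0463 g 0.0 F [-0.3 -0.3 -0.8]
rows [-0.01 -0.02  0.02] [-2.503  0.031  2.478]  deg 0.2 mm 141
405 201
```

View pics/cmp.png

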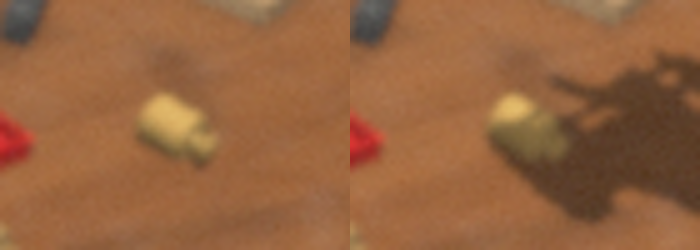

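The weight is unmoved; the two crops match. Going down again.

Request:
{"fn": "drive_tool", "kwargs": {
  "series": [0,0,0,-0.3,0,0.3,0.5,0,0,0,-0.6,0,0.6,0.5,0,0,0,-0.9,0,0.9,0.5,0,0,0,-1.2,0.02,1.2,0.5,0,0,0,-1.5,0.03,1.5,0.5,0,0,0,-1.8,0.03,1.8,0.5,0,0,0,-2.1,0.03,2.1,0.5,0,0,0,-2.3,0.03,2.3,0.5,0,0,0,-2.5,0.03,2.48,0.5,0,0,0,-2.5,0.03,2.48,0.5]
}}

```text
time: 4.72
ee_pos: [0.4674, -0.2509, 0.0235]
eef_rot: [0.921, 0.073, 0.382, -0.031]
ft_force: [-0.3, -0.8, -0.4]
width: 0.0651
grip_force: 0.1
```

Request:
{"fn": "drive_tool", "kwargs": {
  "series": [0,0,0,0,0,0,-1,0,0,0,0,0,0,-1,0,0,0,0,0,0,-1,0,0,0,0,0,0,-1,0,0,0,0,0,0,-1,0,0,0,0,0,0,-1,0,0,0,0,0,0,-1,0,0,0,0,0,0,-1,0,0,0,0,0,0,-1,0,0,0,0,0,0,-1]
}}

```text
time: 5.55
ee_pos: [0.4674, -0.2512, 0.0246]
eef_rot: [0.921, 0.074, 0.382, -0.03]
ft_force: [-2.4, -0.3, 3.9]
width: 0.0275
grip_force: 35.0
```

Run:
```python
from h import *
st(); plan((0.477,-.2495,.0145),Rt(9,45),0,.014)
```

```text
t 5.55 tcp [ 0.4674 -0.2512  0.0246] z [ 0.699  0.112 -0.706] q [ 1.67  0.49 -0.95  2.29 -1.22  0.27  0.6 ] w 0.0275 g 34.97861757175997 F [-2.4 -0.3  3.9]
rows [-0.01 -0.02  0.02] [-0.006 -0.005  0.   ]  deg 0.2 mm 0
```

Request:
{"fn": "drive_tool", "kwargs": {
  "series": [0,0,0,0.3,0,-0.3,-1,0,0,0,0.7,0,-0.7,-1,0,0,0,1.2,0,-1.2,-1,0,0,0,1.7,0,-1.7,-1,0,0,0,2.2,0,-2.2,-1,0,0,0,2.6,0,-2.6,-1,0,0,0,2.8,0,-2.8,-1,0,0,0,2.8,0,-2.8,-1]
}}

```text
time: 6.22
ee_pos: [0.4676, -0.2516, 0.1848]
eef_rot: [0.921, 0.075, 0.382, -0.028]
ft_force: [0.8, 0.0, -2.2]
width: 0.0272
grip_force: 34.9
```

Run:
```python
from h import *
st(); 
for r_ in (90,-90): plan((0.45,-.03,.17),Rt(20,45,r_),0,.014)
plan((0.45,.03,.17),Rt(20,25,-60),0,.014)
```

```text
t 6.22 tcp [ 0.4676 -0.2516  0.1848] z [ 0.699  0.109 -0.706] q [ 1.68 -0.03 -0.89  2.22 -1.08  0.73  0.14] w 0.0272 g 34.94786538183689 F [ 0.8  0.  -2.2]
rows [ 1.21 -1.22 16.48] [ 0.076 -5.493  0.21 ]  deg 82.8 mm 220
rows [  1.27   1.25 -19.46] [ 0.076 -5.493  0.21 ]  deg 97.7 mm 220
rows [  3.31  -2.98 -13.61] [ 0.368 -6.992  0.394]  deg 71.6 mm 281
```

Request:
{"fn": "drive_tool", "kwargs": {
  "series": [1.21,-1.22,16.5,0.08,-5.5,0.2,-1,1.21,-1.22,16.5,0.08,-5.5,0.2,-1,1.21,-1.22,16.5,0.08,-5.5,0.2,-1,1.21,-1.22,16.5,0.08,-5.5,0.2,-1,1.21,-1.22,16.5,0.08,-5.5,0.2,-1,1.21,-1.22,16.5,0.08,-5.5,0.2,-1,1.21,-1.22,16.5,0.08,-5.5,0.2,-1,1.21,-1.22,16.5,0.08,-5.5,0.2,-1,1.21,-1.22,16.5,0.08,-5.5,0.2,-1,1.21,-1.22,16.5,0.08,-5.5,0.2,-1]
}}

```text
time: 7.05
ee_pos: [0.4455, -0.0349, 0.1896]
eef_rot: [0.833, -0.426, 0.237, -0.262]
ft_force: [-0.5, -0.2, -2.7]
width: 0.0278
grip_force: 34.9
```

Run:
```python
from h import *
st(); 
plan((0.431,.3295,.12),Rt(30,45,180),0,.014); plan((0.431,.3295,.12),Rt(60,45,180),0,.014); plan((0.431,.3295,.12),Rt(20,45,160),0,.014)
```

```text
t 7.05 tcp [ 0.4455 -0.0349  0.1896] z [ 0.619  0.235 -0.749] q [ 1.37 -0.5  -0.88  2.42 -1.27  0.93 -1.29] w 0.0278 g 34.94288912226011 F [-0.5 -0.2 -2.7]
rows [-0.24 -1.62 19.63] [-8.054 -3.194  2.872]  deg 98.5 mm 365
rows [-2.91 -4.98 14.89] [-7.931 -3.202  2.907]  deg 79.8 mm 361
rows [ 0.75 -0.26 17.11] [-8.097 -3.203  2.87 ]  deg 85.7 mm 367
```

```bash
cat > fk.py <<'E'
from h import *
from scipy.optimize import least_squares
D=[([1.084,.332,-.065,1.46,.022,1.35,-.088],[.2794,-.5587,.2438]),([1.41,.06,-.6,2.31,-1.23,.54,.28],[.4424,-.2846,.1209]),([1.52,.3,-.77,2.29,-1.26,.44,.52],[.4653,-.2594,.0624]),([1.64,.48,-.93,2.29,-1.25,.28,.63],[.4672,-.2515,.0242]),([1.68,-.03,-.89,2.22,-1.08,.73,.14],[.4676,-.2516,.1848]),([1.37,-.5,-.88,2.42,-1.27,.93,-1.29],[.4455,-.0349,.1896])]
LO=np.array([-2.6,-.5,-1.47,.16,-1.27,.06,-2.6]);HI=np.array([2.6,2.12,1.34,2.42,4.41,2.06,2.6])
def chain(q,s):
    Rs=[];A=R.identity()
    for i,ax in enumerate('zyzyzyz'): A=A*R.from_euler(ax,q[i]*s[i]); Rs.append(A)
    return Rs
def fk(q,L,s):
    Rs=chain(q,s); return np.array([L[4],0,L[0]])+Rs[1].apply([L[5],0,L[1]])+Rs[3].apply([L[6],0,L[2]])+Rs[6].apply([0,0,L[3]])+Rs[4].apply([L[7],0,0]), Rs[6]
E
python3 - <<'E'
from fk import *
import itertools
best=[]
for s3,s5,s7 in itertools.product([1,-1],repeat=3):
    s=[-1,1,s3,1,s5,1,s7]
    f=lambda L:np.ravel([fk(q,L,s)[0]-p for q,p in D])
    o=least_squares(f,[.3,.4,.4,.3,0,0,0,0]); best.append((o.cost,s,o.x))
best.sort(key=lambda b:b[0]); np.set_printoptions(precision=3,suppress=True)
for b in best[:3]: print(b)
c,s,L=best[0]; print(np.round([fk(q,L,s)[0]-p for q,p in D],3)); print(fk(D[0][0],L,s)[1].as_quat(),fk(D[3][0],L,s)[1].as_quat())
E
```

```text
(np.float64(5.192950569468005e-05), [-1, 1, -1, 1, -1, 1, 1], array([ 0.268,  0.443,  0.503,  0.33 , -0.051,  0.013, -0.006,  0.004]))
(np.float64(5.192950569468022e-05), [-1, 1, -1, 1, -1, 1, -1], array([ 0.268,  0.443,  0.503,  0.33 , -0.051,  0.013, -0.006,  0.004]))
(np.float64(0.01114540657945401), [-1, 1, -1, 1, 1, 1, -1], array([-0.045,  0.251,  0.159,  0.1  ,  0.061,  0.281,  0.002, -0.367]))
[[ 0.001  0.002  0.   ]
 [ 0.003 -0.003 -0.   ]
 [-0.001  0.002 -0.002]
 [ 0.002  0.002  0.003]
 [-0.002 -0.006 -0.   ]
 [-0.003  0.004 -0.001]]
[ 0.448  0.894 -0.     0.   ] [0.898 0.218 0.382 0.033]
```

```bash
cat >> fk.py <<'E'
S_=[-1,1,-1,1,-1,1,-1]; L_=np.array([.268,.443,.503,.33,-.051,.013,-.006,.004])
YAW=None
def fkt(q): p,A=fk(q,L_,S_); return p,A*R.from_euler('z',OFF)
OFF=0.
def ik(p,Rg,q0s,m=.05):
    best=None
    for q0 in q0s:
        def f(q):
            pp,A=fkt(q); return np.r_[(pp-p)*10,(A.inv()*Rg).as_rotvec()*3,(q-(LO+HI)/2)/(HI-LO)*.003]
        o=least_squares(f,np.clip(q0,LO+m+.01,HI-m-.01),bounds=(LO+m,HI-m),max_nfev=60)
        pp,A=fkt(o.x); e=np.linalg.norm(pp-p)+.1*(A.inv()*Rg).magnitude()
        mar=np.min(np.minimum(o.x-LO,HI-o.x))
        if best is None or e<best[0]-.001: best=(e,mar,o.x)
    return best
E
python3 - <<'E'
import fk
from fk import *
np.set_printoptions(precision=2,suppress=True)
meas=[([1.084,.332,-.065,1.46,.022,1.35,-.088],[.9732,.2298,-.0002,-.0007]),([1.64,.48,-.93,2.29,-1.25,.28,.63],[.921,.073,.381,-.029]),(D[5][0],[.833,-.426,.237,-.262])]
for s7 in (1,-1):
    fk.S_[6]=s7
    print(s7,[ (fkt(q)[1].inv()*R.from_quat(m)).as_rotvec() for q,m in meas])
E
```

```text
Traceback (most recent call last):
AttributeError: 'function' object has no attribute 'S_'
```

```bash
mv fk.py kin.py
python3 - <<'E'
import kin
from kin import *
np.set_printoptions(precision=2,suppress=True)
meas=[([1.084,.332,-.065,1.46,.022,1.35,-.088],[.9732,.2298,-.0002,-.0007]),([1.64,.48,-.93,2.29,-1.25,.28,.63],[.921,.073,.381,-.029]),(D[5][0],[.833,-.426,.237,-.262])]
for s7 in (1,-1):
    kin.S_[6]=s7
    print(s7,[ (fkt(q)[1].inv()*R.from_quat(m)).as_rotvec() for q,m in meas])
o=[ (fkt(q)[1].inv()*R.from_quat(m)).as_rotvec()[2]%(2*np.pi) for q,m in meas]; kin.OFF=np.mean(o); print(o)
rng=np.random.default_rng(0); q0s=[np.array([1.37,-.5,-.88,2.42,-1.27,.93,-1.29])]+[rng.uniform(LO,HI) for _ in range(5)]
def show(n,p,psis,roll,a,c,alpha=45):
    for ps in psis:
        Rg=Rt(ps,alpha,roll); b=ik(np.array(p)-Rg.apply([a,0,c]),Rg,q0s); print(n,ps,roll,alpha,'err %.4f mar %.2f'%b[:2],b[2])
show('TL',(.431,.3295,.023),(-30,0,30,60,90),180,0,.014)
show('TL',(.431,.3295,.1),(-30,0,30,60,90),180,0,.014)
E
```

```text
1 [array([0.  , 0.  , 1.75]), array([ 0.  , -0.  ,  0.32]), array([-0.  ,  0.  , -2.13])]
-1 [array([0.  , 0.  , 1.57]), array([ 0.  , -0.  ,  1.58]), array([-0.  , -0.  ,  1.57])]
[np.float64(1.572102515093018), np.float64(1.579633826635964), np.float64(1.5700508473302293)]
TL -30 180 45 err 0.0000 mar 0.33 [-0.12  0.86 -1.14  1.99  1.54  1.56 -0.89]
TL 0 180 45 err 0.0000 mar 0.13 [ 0.14  0.69 -1.22  2.29  1.79  1.16 -0.64]
TL 30 180 45 err 0.0760 mar 0.05 [-2.07  0.94  1.29  2.31  4.36  0.28  2.55]
TL 60 180 45 err 0.0145 mar 0.05 [ 0.8   0.6  -1.15  2.33 -1.22  0.11 -2.55]
TL 90 180 45 err 0.0000 mar 0.14 [-0.03  0.41 -0.15  2.1  -1.08  0.83 -2.46]
TL -30 180 45 err 0.0000 mar 0.19 [-0.03  0.77 -1.28  1.97  1.45  1.61 -0.78]
TL 0 180 45 err 0.0000 mar 0.10 [ 0.28  0.43 -1.37  2.26  1.53  1.03 -0.48]
TL 30 180 45 err 0.1173 mar 0.05 [ 1.15  0.72 -1.37  2.37 -1.22  0.11 -2.55]
TL 60 180 45 err 0.0312 mar 0.05 [ 1.03  0.58 -1.39  2.37 -1.22  0.11 -2.55]
TL 90 180 45 err 0.0000 mar 0.05 [-0.58  0.29  0.46  2.08 -1.13  1.05 -2.55]
```

```bash
sed -i 's/^OFF=0\./OFF=np.pi\/2/' kin.py
cat >> kin.py <<'E'
rng=np.random.default_rng(1)
def show(n,p,psis,roll,a,c,alpha=45,q0=None,k=4):
    for ps in psis:
        Rg=Rt(ps,alpha,roll); q0s=([q0] if q0 is not None else [])+[rng.uniform(LO,HI) for _ in range(k)]
        b=ik(np.array(p)-Rg.apply([a,0,c]),Rg,q0s); print(n,ps,roll,alpha,'err %.4f mar %.2f'%b[:2],np.round(b[2],2))
E
python3 - <<'E'
from kin import *
q=telemetry.read_state()['joint_positions']
show('TLhi',(.431,.3295,.12),(80,100,120,150,180,220),180,0,.014,q0=q,k=0)
show('TLlo',(.431,.3295,.023),(80,100,120,150,180,220),180,0,.014,q0=q,k=0)
show('mid',(.43,.15,.17),(80,100,120,150),180,0,.014,q0=q,k=0)
show('mid',(.43,.15,.17),(60,90,120),135,0,.014,q0=q,k=0)
E
```

```text
TLhi 80 180 45 err 0.0160 mar 0.05 [-0.57  0.19  0.44  2.19 -1.22  0.93 -2.55]
TLhi 100 180 45 err 0.0000 mar 0.06 [-0.44  0.32  0.32  1.97 -1.    1.17 -2.54]
TLhi 120 180 45 err 0.0000 mar 0.10 [-0.09  0.46 -0.13  1.75 -0.71  1.31 -2.5 ]
TLhi 150 180 45 err 0.0000 mar 0.12 [ 0.09  0.74 -0.58  1.41 -0.25  1.56 -2.48]
TLhi 180 180 45 err 0.0000 mar 0.20 [-0.21  0.86 -0.38  1.15 -0.11  1.86 -2.13]
TLhi 220 180 45 err 0.0000 mar 0.06 [-0.58  0.9  -0.09  1.03  0.1   2.   -1.53]
TLlo 80 180 45 err 0.0000 mar 0.05 [ 0.05  0.36 -0.27  2.2  -1.22  0.68 -2.48]
TLlo 100 180 45 err 0.0000 mar 0.16 [-0.06  0.48 -0.12  1.99 -0.96  0.96 -2.44]
TLlo 120 180 45 err 0.0000 mar 0.16 [ 0.02  0.62 -0.26  1.76 -0.66  1.14 -2.44]
TLlo 150 180 45 err 0.0000 mar 0.23 [ 0.    0.84 -0.43  1.44 -0.28  1.45 -2.37]
TLlo 180 180 45 err 0.0000 mar 0.32 [-0.08  1.03 -0.63  1.17  0.1   1.74 -2.22]
TLlo 220 180 45 err 0.0000 mar 0.15 [-0.4   1.05 -0.46  1.05  0.34  1.91 -1.7 ]
mid 80 180 45 err 0.0290 mar 0.05 [ 1.66 -0.18 -1.42  2.21 -1.05  1.21 -2.55]
mid 100 180 45 err 0.0000 mar 0.11 [ 0.25  0.23 -0.08  1.94 -0.73  1.36 -2.49]
mid 120 180 45 err 0.0000 mar 0.20 [ 0.33  0.39 -0.27  1.74 -0.54  1.51 -2.4 ]
mid 150 180 45 err 0.0000 mar 0.16 [ 0.56  0.74 -0.9   1.48 -0.02  1.71 -2.44]
mid 60 135 45 err 0.0000 mar 0.10 [ 1.12 -0.19 -0.92  2.32 -1.14  1.01 -2.  ]
mid 90 135 45 err 0.0000 mar 0.39 [ 1.05  0.26 -0.96  2.03 -0.63  1.14 -1.93]
mid 120 135 45 err 0.0000 mar 0.61 [ 0.77  0.53 -0.86  1.73 -0.31  1.42 -1.82]
```

Run:
```python
from kin import *
plan((.431,.3295,.14),Rt(180,45,180),0,.014)
plan((.431,.20,.17),Rt(180,20,180),0,.014)
s=telemetry.read_state();q=s['joint_positions']
Rg=Rt(180,20,180);print(ik(np.array([.431,.20,.17])-Rg.apply([0,0,.014]),Rg,[q]))
```

```text
rows [-10.44 -13.85  -7.55] [-7.83  -3.846  2.812]  deg 94.6 mm 367
rows [-8.24 -9.37 -9.26] [-5.054 -2.686  1.35 ]  deg 77.7 mm 235
(np.float64(2.0746422383475958e-06), np.float64(0.4651303997104561), array([ 0.31864828,  0.48124727, -0.85129769,  1.59226753,  0.18235568,
        1.53335383, -2.1348696 ]))
```

Moving to the large tray in two calls, aiming straight at the hover pose.

Request:
{"fn": "drive_tool", "kwargs": {
  "series": [-8.24,-9.37,-9.26,-5.05,-2.69,1.35,-1,-8.24,-9.37,-9.26,-5.05,-2.69,1.35,-1,-8.24,-9.37,-9.26,-5.05,-2.69,1.35,-1,-8.24,-9.37,-9.26,-5.05,-2.69,1.35,-1,-8.24,-9.37,-9.26,-5.05,-2.69,1.35,-1,-8.24,-9.37,-9.26,-5.05,-2.69,1.35,-1,-8.24,-9.37,-9.26,-5.05,-2.69,1.35,-1,-8.24,-9.37,-9.26,-5.05,-2.69,1.35,-1,-8.24,-9.37,-9.26,-5.05,-2.69,1.35,-1,-8.24,-9.37,-9.26,-5.05,-2.69,1.35,-1]
}}

```text
time: 7.88
ee_pos: [0.3727, 0.1778, 0.2149]
eef_rot: [0.994, -0.062, -0.071, -0.052]
ft_force: [0.7, 1.4, -2.9]
width: 0.0276
grip_force: 34.9
```

Run:
```python
from kin import *
st();plan((.431,.3295,.10),Rt(180,45,180),0,.014)
```

```text
t 7.88 tcp [0.3727 0.1778 0.2149] z [-0.134  0.112 -0.985] q [ 1.41 -0.5  -1.47  1.92 -0.61  1.46 -1.58] w 0.0276 g 34.94842523973986 F [ 0.7  1.4 -2.9]
rows [-1.68 -7.35 -0.88] [ 1.619 -3.719  2.779]  deg 38.0 mm 197
```

Request:
{"fn": "drive_tool", "kwargs": {
  "series": [-1.68,-7.35,-0.88,1.62,-3.72,2.78,-1,-1.68,-7.35,-0.88,1.62,-3.72,2.78,-1,-1.68,-7.35,-0.88,1.62,-3.72,2.78,-1,-1.68,-7.35,-0.88,1.62,-3.72,2.78,-1,-1.68,-7.35,-0.88,1.62,-3.72,2.78,-1,-1.68,-7.35,-0.88,1.62,-3.72,2.78,-1,-1.68,-7.35,-0.88,1.62,-3.72,2.78,-1,-1.68,-7.35,-0.88,1.62,-3.72,2.78,-1]
}}

```text
time: 8.55
ee_pos: [0.1831, 0.1911, 0.2671]
eef_rot: [0.941, -0.008, -0.338, -0.018]
ft_force: [-0.2, 0.3, -1.7]
width: 0.0278
grip_force: 35.0
```

Run:
```python
from kin import *
s=st();plan((.431,.3295,.10),Rt(180,45,180),0,.014);plan((.431,.3295,.026),Rt(180,45,180),0,.014)
show('TLlo',(.431,.3295,.023),(180,),180,0,.014,q0=s['joint_positions'],k=0)
cv2.imwrite('pics/s2.png',camera('scene')[:,:,::-1])
```

```text
t 8.55 tcp [0.1831 0.1911 0.2671] z [-0.635  0.04  -0.771] q [ 1.29 -0.5  -1.47  1.96 -0.56  1.97 -1.59] w 0.0278 g 34.95321820287984 F [-0.2  0.3 -1.7]
rows [-0.46 -1.1  -0.02] [ 7.46  -3.527 -0.926]  deg 6.0 mm 332
rows [-0.46 -1.1  -0.02] [ 8.637 -3.474  0.5  ]  deg 6.0 mm 373
TLlo 180 180 45 err 0.2738 mar 0.05 [ 1.16 -0.45 -1.42  2.12 -0.73  1.3  -1.61]
```

```bash
cat > sim.py <<'E'
from kin import *
VMAX=.7*np.array([2.22,2.22,2.79,2.79,3.14,3.14,3.14])/12
def jac(q):
    p,A=fkt(q); J=np.zeros((6,7))
    for i in range(7):
        d=q.copy(); d[i]+=1e-5; p2,A2=fkt(d); J[:3,i]=(p2-p)/1e-5; J[3:,i]=(A2*A.inv()).as_rotvec()/1e-5
    return p,A,J
def sim(q,tp,tR,n=10,lam=.03,w=1.,sub=2,null=0.,q0=None):
    q=np.array(q,float)
    for _ in range(n):
        p0,A0=fkt(q); dp=tp-p0; dr=(tR*A0.inv()).as_rotvec()
        k=min(1,.0417/max(1e-9,np.linalg.norm(dp))); kr=min(1,np.radians(7.16)/max(1e-9,np.linalg.norm(dr)))
        gp=p0+k*dp; gR=R.from_rotvec(kr*dr)*A0; qs=q.copy()
        for _ in range(sub):
            p,A,J=jac(q); e=np.r_[gp-p,(gR*A.inv()).as_rotvec()]
            act=np.ones(7,bool)
            for _ in range(3):
                Ja=J*act; dq=Ja.T@np.linalg.solve(Ja@Ja.T+lam**2*np.eye(6),e)
                if null: dq+=(np.eye(7)-np.linalg.pinv(Ja)@Ja)@(null*(q0-q))*act
                bad=act&(((q+dq)<LO-1e-6)|((q+dq)>HI+1e-6))
                if not bad.any(): break
                act&=~bad
            q=np.clip(q+dq,LO,HI)
        d=q-qs; m=np.max(np.abs(d)/VMAX); q=qs+d/max(1,m)
    return q
E
python3 - <<'E'
from sim import *
np.set_printoptions(precision=2,suppress=True)
Q0=[1.084,.332,-.065,1.46,.022,1.35,-.088]
def tgt(p,Rg,a=0,c=.014): return np.array(p)-Rg.apply([a,0,c]),Rg
T=[(Q0,tgt((.47,-.253,.1),Rt(0,45),0,.0125),10,D[1][0]),
(D[1][0],tgt((.477,-.2495,.05),Rt(9,45)),5,D[2][0]),
(D[4][0],tgt((.45,-.03,.17),Rt(20,45,90)),10,D[5][0]),
(D[5][0],tgt((.431,.2,.17),Rt(180,20,180)),10,[1.41,-.5,-1.47,1.92,-.61,1.46,-1.58]),
([1.41,-.5,-1.47,1.92,-.61,1.46,-1.58],tgt((.431,.3295,.10),Rt(180,45,180)),8,[1.29,-.5,-1.47,1.96,-.56,1.97,-1.59])]
for q,t,n,res in T:
    print('true',np.array(res))
    for kw in (dict(lam=.03),dict(lam=.15),dict(null=.1,q0=(LO+HI)/2),dict(null=.1,q0=np.array(Q0))): print('  sim',sim(q,*t,n=n,**kw),kw.keys(),kw.get('lam'))
E
```

```text
true [ 1.41  0.06 -0.6   2.31 -1.23  0.54  0.28]
  sim [ 1.31  0.03 -0.55  2.29 -1.18  0.53  0.16] dict_keys(['lam']) 0.03
  sim [ 1.05  0.02 -0.3   2.33 -1.25  0.52  0.22] dict_keys(['lam']) 0.15
  sim [ 0.58 -0.01  0.18  2.33 -1.2   0.54  0.18] dict_keys(['null', 'q0']) None
  sim [ 1.22  0.02 -0.48  2.3  -1.18  0.52  0.14] dict_keys(['null', 'q0']) None
true [ 1.52  0.3  -0.77  2.29 -1.26  0.44  0.52]
  sim [ 1.51  0.3  -0.78  2.29 -1.26  0.43  0.52] dict_keys(['lam']) 0.03
  sim [ 1.45  0.28 -0.7   2.28 -1.26  0.46  0.51] dict_keys(['lam']) 0.15
  sim [ 1.49  0.3  -0.76  2.29 -1.27  0.44  0.53] dict_keys(['null', 'q0']) None
  sim [ 1.49  0.3  -0.75  2.29 -1.27  0.44  0.53] dict_keys(['null', 'q0']) None
true [ 1.37 -0.5  -0.88  2.42 -1.27  0.93 -1.29]
  sim [ 1.31 -0.42 -0.84  2.4  -1.25  0.84 -1.25] dict_keys(['lam']) 0.03
  sim [ 1.34 -0.4  -0.86  2.39 -1.26  0.85 -1.32] dict_keys(['lam']) 0.15
  sim [ 1.27 -0.42 -0.83  2.39 -1.21  0.79 -1.  ] dict_keys(['null', 'q0']) None
  sim [ 1.28 -0.41 -0.82  2.42 -1.26  0.83 -1.28] dict_keys(['null', 'q0']) None
true [ 1.41 -0.5  -1.47  1.92 -0.61  1.46 -1.58]
  sim [ 1.35 -0.49 -1.38  1.93 -0.56  1.56 -1.55] dict_keys(['lam']) 0.03
  sim [ 1.4  -0.49 -1.43  1.91 -0.56  1.56 -1.55] dict_keys(['lam']) 0.15
  sim [ 0.16  0.12 -0.45  1.87 -0.17  1.16 -2.1 ] dict_keys(['null', 'q0']) None
  sim [ 0.6   0.23 -0.98  1.83 -0.02  1.19 -2.2 ] dict_keys(['null', 'q0']) None
true [ 1.29 -0.5  -1.47  1.96 -0.56  1.97 -1.59]
  sim [ 1.32 -0.5  -1.47  1.96 -0.5   2.05 -1.54] dict_keys(['lam']) 0.03
  sim [ 1.32 -0.5  -1.47  1.96 -0.51  2.05 -1.54] dict_keys(['lam']) 0.15
  sim [ 1.25 -0.5  -1.47  2.16 -0.51  1.88 -1.51] dict_keys(['null', 'q0']) None
  sim [ 1.32 -0.5  -1.47  1.96 -0.5   2.05 -1.54] dict_keys(['null', 'q0']) None
```

```bash
cat > search.py <<'E'
from sim import *
import time
def search(q,final,nwp=1,T=60,seed=0,box=((.35,-.35,.2),(.8,.45,.5)),tail=1,top=4):
    rg=np.random.default_rng(seed); t0=time.time(); out=[]
    while time.time()-t0<T:
        W=[]; qq=np.array(q,float); ok=True
        for _ in range(nwp):
            p=rg.uniform(*box); ps,al,ro=rg.uniform(-180,180),rg.uniform(0,45),rg.uniform(-180,180)
            p,ps,al,ro=np.round(p,2),round(ps),round(al),round(ro)
            W.append((p,ps,al,ro)); qq=sim(qq,p,Rt(ps,al,ro)); ok&=fkt(qq)[0][2]>.15
        if not ok: continue
        for (tp,tR) in final: qq=sim(qq,tp,tR)
        if tail: qq=sim(qq,*final[-1],n=4)
        p,A=fkt(qq); e=np.linalg.norm(p-tp)+.1*(A.inv()*tR).magnitude()
        out.append((e-.03*min(.3,np.min(np.minimum(qq-LO,HI-qq))),e,W,qq))
    out.sort(key=lambda o:o[0]); print(len(out))
    for o in out[:top]: print(round(o[1],4),[(list(map(float,w[0])),*w[1:]) for w in o[2]],np.round(o[3],2))
E
cat > s1.py <<'E'
from search import *
import sys
q=telemetry.read_state()['joint_positions']
Rg=Rt(180,45,180); hi=(np.array([.431,.3295,.10])-Rg.apply([0,0,.014]),Rg)
n=int(sys.argv[1]); search(q,[hi],n,T=100,seed=int(sys.argv[2]))
E
nproc; for i in "1 1" "1 2" "2 3" "2 4"; do OMP_NUM_THREADS=1 python3 s1.py $i & done; wait
```

```text
4
this script no longer has the robot
this script no longer has the robot
this script no longer has the robot
1790
0.0 [([0.49, -0.03, 0.4], 156, 10, 120), ([0.35, 0.38, 0.46], -146, 18, 145)] [-0.13  0.91 -0.53  1.16 -0.02  1.83 -2.19]
0.0 [([0.45, 0.31, 0.33], 176, 0, -161), ([0.38, -0.3, 0.33], -44, 40, -8)] [-0.14  0.9  -0.51  1.16 -0.03  1.83 -2.18]
0.0 [([0.41, -0.04, 0.45], -11, 18, -68), ([0.54, 0.16, 0.4], -87, 36, -176)] [-0.11  0.92 -0.56  1.16  0.    1.83 -2.21]
0.0 [([0.75, 0.42, 0.36], 82, 1, -3), ([0.39, -0.24, 0.22], 13, 26, -25)] [-0.15  0.9  -0.5   1.16 -0.04  1.83 -2.18]Exception ignored in: <_io.TextIOWrapper mode='rw' encoding='UTF-8'>
Traceback (most recent call last):
BrokenPipeError: [Errno 32] Broken pipe
Exception ignored in: <_io.TextIOWrapper mode='rw' encoding='UTF-8'>
Traceback (most recent call last):
BrokenPipeError: [Errno 32] Broken pipe
Exception ignored in: <_io.TextIOWrapper mode='rw' encoding='UTF-8'>
Traceback (most recent call last):
BrokenPipeError: [Errno 32] Broken pipe
```

Run:
```python
from sim import *
plan((.49,-.03,.40),Rt(156,10,120),0,0)
q=telemetry.read_state()['joint_positions']; q=sim(q,np.array([.49,-.03,.40]),Rt(156,10,120)); print(q,fkt(q)[0])
```

```text
rows [-1.58  6.05 -7.46] [ 3.827  5.21  -7.689]  deg 48.7 mm 402
[ 1.09518821  0.26730817 -1.29529463  1.46131758  0.15755871  1.74819632
 -1.1337106 ] [ 0.45062633 -0.00228335  0.38573256]
```

Request:
{"fn": "drive_tool", "kwargs": {
  "series": [-1.58,6.05,-7.46,3.83,5.21,-7.69,-1,-1.58,6.05,-7.46,3.83,5.21,-7.69,-1,-1.58,6.05,-7.46,3.83,5.21,-7.69,-1,-1.58,6.05,-7.46,3.83,5.21,-7.69,-1,-1.58,6.05,-7.46,3.83,5.21,-7.69,-1,-1.58,6.05,-7.46,3.83,5.21,-7.69,-1,-1.58,6.05,-7.46,3.83,5.21,-7.69,-1,-1.58,6.05,-7.46,3.83,5.21,-7.69,-1,-1.58,6.05,-7.46,3.83,5.21,-7.69,-1,-1.58,6.05,-7.46,3.83,5.21,-7.69,-1]
}}

```text
time: 9.43
ee_pos: [0.474, -0.0177, 0.3947]
eef_rot: [0.948, 0.307, -0.06, -0.058]
ft_force: [-2.1, 0.0, 4.3]
width: 0.0276
grip_force: 35.0
```

Run:
```python
from sim import *
s=st(); q=s['joint_positions']; Rg=Rt(180,45,180); hi=(np.array([.431,.3295,.10])-Rg.apply([0,0,.014]),Rg)
W=(np.array([.35,.38,.46]),Rt(-146,18,145))
plan(W[0],W[1],0,0); plan((.431,.3295,.1),Rg,0,.014)
q2=sim(q,*hi,n=20); print('direct',np.round(q2,2),fkt(q2)[0]-hi[0])
q1=sim(q,*W); q2=sim(q1,*hi,n=14); print('via',np.round(q1,2),np.round(q2,2),fkt(q2)[0]-hi[0])
```

```text
t 9.43 tcp [ 0.474  -0.0177  0.3947] z [-0.149  0.073 -0.986] q [ 1.09  0.29 -1.34  1.42  0.18  1.78 -1.18] w 0.0276 g 34.95066955417528 F [-2.1  0.   4.3]
rows [-0.73 -3.06 -6.32] [  3.235 -10.023  -0.426]  deg 35.3 mm 422
rows [ 1.52 -7.29  7.25] [ 5.005 -6.419  7.774]  deg 52.0 mm 450
direct [ 0.02  1.02 -0.86  1.15  0.19  1.84 -2.35] [ 0.00000000e+00  5.55111512e-17 -1.80411242e-16]
via [-0.15  0.4  -0.85  1.1   0.2   2.06 -1.3 ] [-0.15  0.9  -0.5   1.16 -0.04  1.83 -2.18] [-1.66533454e-16  0.00000000e+00 -1.24900090e-16]
```

Going direct works from here, per the model, so I'll do that in two calls with the same target.

Request:
{"fn": "drive_tool", "kwargs": {
  "series": [1.52,-7.29,7.25,5,-6.42,7.77,-1,1.52,-7.29,7.25,5,-6.42,7.77,-1,1.52,-7.29,7.25,5,-6.42,7.77,-1,1.52,-7.29,7.25,5,-6.42,7.77,-1,1.52,-7.29,7.25,5,-6.42,7.77,-1,1.52,-7.29,7.25,5,-6.42,7.77,-1,1.52,-7.29,7.25,5,-6.42,7.77,-1,1.52,-7.29,7.25,5,-6.42,7.77,-1,1.52,-7.29,7.25,5,-6.42,7.77,-1,1.52,-7.29,7.25,5,-6.42,7.77,-1]
}}

```text
time: 10.27
ee_pos: [0.4436, 0.2867, 0.1419]
eef_rot: [0.923, -0.001, -0.385, 0.001]
ft_force: [-0.3, -1.0, -1.4]
width: 0.0273
grip_force: 35.0
```

Run:
```python
from sim import *
s=st(); Rg=Rt(180,45,180); plan((.431,.3295,.06),Rg,0,.014)
```

```text
t 10.27 tcp [0.4436 0.2867 0.1419] z [-0.71  -0.001 -0.704] q [ 0.08  0.93 -0.93  1.27  0.15  1.83 -2.41] w 0.0273 g 34.95437652713896 F [-0.3 -1.  -1.4]
rows [ 0.01  0.05 -0.03] [ 1.229 -1.074  1.314]  deg 0.3 mm 84
```

Request:
{"fn": "drive_tool", "kwargs": {
  "series": [0,0.05,0,1.23,-1.07,1.31,-1,0,0.05,0,1.23,-1.07,1.31,-1,0,0.05,0,1.23,-1.07,1.31,-1,0,0.05,0,1.23,-1.07,1.31,-1,0,0.05,0,1.23,-1.07,1.31,-1]
}}

```text
time: 10.68
ee_pos: [0.442, 0.3276, 0.0741]
eef_rot: [0.925, -0.0, -0.381, 0.0]
ft_force: [1.3, -0.2, -0.9]
width: 0.0273
grip_force: 35.0
```

Run:
```python
from sim import *
s=st(); Rg=Rt(180,45,180); plan((.431,.3295,.024),Rg,0,.014)
im=camera('scene')[:,:,::-1]; c=get_calibration('scene'); u,v=topix(c,(.431,.3295,.05)).astype(int); print(u,v)
cv2.imwrite('pics/s3.png',cv2.resize(im[v-60:v+60,u-80:u+80],None,fx=5,fy=5,interpolation=cv2.INTER_CUBIC))
```

```text
t 10.68 tcp [0.442  0.3276 0.0741] z [-0.705 -0.001 -0.71 ] q [-0.    1.02 -0.9   1.25  0.19  1.73 -2.42] w 0.0273 g 34.95406221021895 F [ 1.3 -0.2 -0.9]
rows [ 0.01 -0.04 -0.01] [ 0.688 -0.047  0.733]  deg 0.2 mm 40
231 267
```

View pics/s3.png

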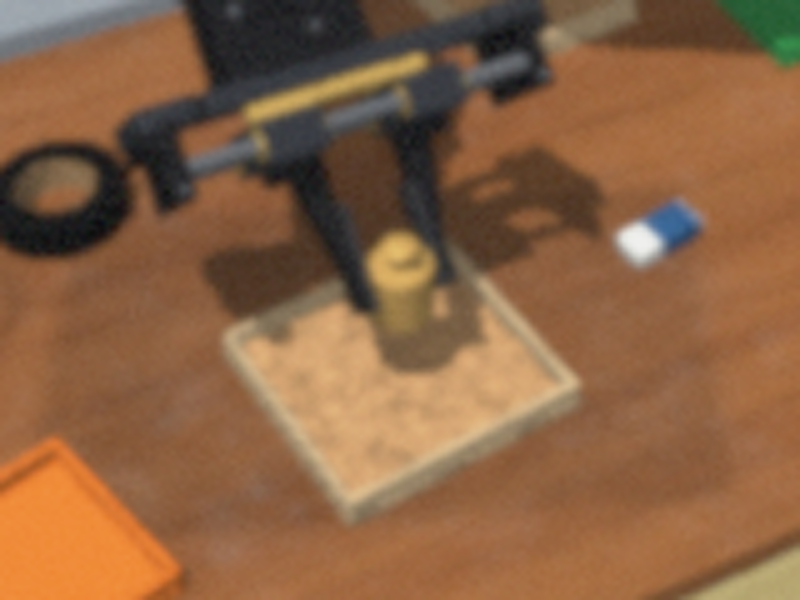

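The scene crop shows the large weight knob up at (405,290), level over the large tray. Lowering it now.

Request:
{"fn": "drive_tool", "kwargs": {
  "series": [0,0,0,0.2,-0.03,0.2,-1,0,0,0,0.35,-0.03,0.35,-1,0,0,0,0.5,-0.03,0.5,-1,0,0,0,0.6,-0.03,0.62,-1,0,0,0,0.69,-0.03,0.73,-1,0,0,0,0.69,-0.03,0.73,-1]
}}

```text
time: 11.23
ee_pos: [0.4412, 0.3285, 0.0339]
eef_rot: [0.925, -0.001, -0.381, 0.001]
ft_force: [-1.0, -0.2, -1.6]
width: 0.0276
grip_force: 35.0
```

Run:
```python
from sim import *
s=st(); Rg=Rt(180,45,180); plan((.431,.3295,.0225),Rg,0,.014)
```

```text
t 11.23 tcp [0.4412 0.3285 0.0339] z [-0.704 -0.001 -0.71 ] q [-0.01  1.07 -0.87  1.26  0.22  1.69 -2.41] w 0.0276 g 34.953340000786 F [-1.  -0.2 -1.6]
rows [ 0.01 -0.05 -0.02] [ 0.021 -0.024  0.031]  deg 0.3 mm 2
```

Request:
{"fn": "drive_tool", "kwargs": {
  "series": [0,0,0,0.018,0,0.018,-1,0,0,0,0.036,0,0.036,-1,0,0,0,0.036,0,0.036,-1]
}}

```text
time: 11.48
ee_pos: [0.4413, 0.3288, 0.0334]
eef_rot: [0.925, -0.0, -0.381, 0.001]
ft_force: [0.7, -1.4, 5.1]
width: 0.0274
grip_force: 35.0
```

Request:
{"fn": "drive_tool", "kwargs": {
  "series": [0,0,0,0.018,0,0.018,-1,0,0,0,0.018,0,0.018,-1]
}}

```text
time: 11.65
ee_pos: [0.4414, 0.3288, 0.0332]
eef_rot: [0.925, -0.0, -0.381, 0.001]
ft_force: [0.7, -3.3, 10.4]
width: 0.0272
grip_force: 35.0
```

Request:
{"fn": "drive_tool", "kwargs": {
  "series": [0,0,0,0,0,0,0.3,0,0,0,0,0,0,0.3,0,0,0,0,0,0,0.3,0,0,0,0,0,0,0.3,0,0,0,0,0,0,0.3]
}}

```text
time: 12.07
ee_pos: [0.4411, 0.3288, 0.0313]
eef_rot: [0.925, -0.0, -0.381, 0.001]
ft_force: [-0.1, 0.9, 0.9]
width: 0.0523
grip_force: 0.0
```

Request:
{"fn": "drive_tool", "kwargs": {
  "series": [0,0,0,0,0,-0.4,0.3,0,0,0,0,0,-1,0.3,0,0,0,-0.2,0,-1.8,0.3,0,0,0,-0.6,0,-2.6,0.3,0,0,0,-1,0,-3.4,0.3,0,0,0,-1,0,-3.4,0.3]
}}

```text
time: 12.57
ee_pos: [0.5111, 0.3302, 0.1627]
eef_rot: [0.926, -0.0, -0.378, -0.002]
ft_force: [0.1, 0.1, -0.1]
width: 0.0563
grip_force: 0.0
```

```bash
cat > s2.py <<'E'
from search import *
import sys
s=st(); q=s['joint_positions']
P={'M':(np.array([.461,.0214]),11.1,.0115,.0021,.0155,-.0205),'S':(np.array([.4503,-.0886]),2.7,.009,.0038,.017,-.018)}
W={'M':(36,15.5),'S':(31,14.5)}
for k,(m,yaw,z,a,c,kn) in P.items():
    h=np.array([np.cos(np.radians(yaw)),np.sin(np.radians(yaw))]); H,up=W[k]
    base=m+h*(kn+H/1e3); ct=base-h*up/1e3; print(k,'base',base,'contact',ct)
    for roll in (0,180):
        show(k+' pick',(*ct,z),(yaw,),roll,-a if roll==0 else a,c,q0=q,k=6)
for n,t in dict(M=(.6638,.1538,.0225),S=(.6675,-.1064,.022)).items():
    for roll in (0,180): show(n+' place',t,(90,135,180,-135,-90),roll,0,.015,q0=q,k=3)
E
python3 s2.py
```

```text
t 12.57 tcp [0.5111 0.3302 0.1627] z [-0.699  0.004 -0.715] q [-0.07  1.03 -0.89  0.97  0.18  1.96 -2.42] w 0.0563 g 0.0 F [ 0.1  0.1 -0.1]
M base [0.47621004 0.02438409] contact [0.461  0.0214]
M pick 11.1 0 45 err 0.0641 mar 0.05 [ 1.3   0.39 -1.27  2.37  0.93  0.11 -2.07]
M pick 11.1 180 45 err 0.0641 mar 0.05 [ 1.3   0.39 -1.27  2.37  0.93  0.11  1.07]
S base [ 0.46328557 -0.08798762] contact [ 0.44880167 -0.08867066]
S pick 2.7 0 45 err 0.0618 mar 0.05 [ 1.61  0.47 -1.3   2.37  0.65  0.11 -1.64]
S pick 2.7 180 45 err 0.0618 mar 0.05 [ 1.61  0.47 -1.3   2.37  0.65  0.11  1.5 ]
M place 90 0 45 err 0.0000 mar 0.35 [ 0.8   1.15 -1.12  1.43  0.22  1.02 -0.06]
M place 135 0 45 err 0.0000 mar 0.29 [ 0.26  1.25 -0.68  0.74  0.03  1.77  0.61]
M place 180 0 45 err 0.0365 mar 0.05 [-0.11  1.26 -0.15  0.52 -0.01  2.01  1.35]
M place -135 0 45 err 0.0155 mar 0.05 [-0.45  1.31  0.39  0.48  0.02  2.01  2.15]
M place -90 0 45 err 0.0000 mar 0.21 [-0.42  0.98 -0.16  1.09  0.78  1.58  2.39]
M place 90 180 45 err 0.0000 mar 0.05 [ 0.09  0.78  0.05  1.45 -0.89  1.22 -2.55]
M place 135 180 45 err 0.
[... 420 characters left out ...]
0.05 [ 0.41  1.32 -0.42  0.48 -0.03  2.01  0.93]
S place 180 0 45 err 0.0360 mar 0.05 [0.08 1.26 0.11 0.54 0.01 2.01 1.73]
S place -135 0 45 err 0.0000 mar 0.18 [-0.03  1.19 -0.13  0.71  0.6   1.88  2.24]
S place -90 0 45 err 0.0000 mar 0.25 [ 0.44  1.13 -1.07  1.4   1.58  1.77  2.35]
S place 90 180 45 err 0.0000 mar 0.07 [ 0.58  0.95 -0.21  1.17 -0.54  1.43 -2.53]
S place 135 180 45 err 0.0076 mar 0.05 [ 0.41  1.32 -0.42  0.48 -0.03  2.01 -2.21]
S place 180 180 45 err 0.0360 mar 0.05 [ 0.08  1.26  0.11  0.54  0.01  2.01 -1.42]
S place -135 180 45 err 0.0000 mar 0.19 [-0.05  1.19 -0.07  0.71  0.56  1.87 -0.89]
S place -90 180 45 err 0.0000 mar 0.58 [ 0.18  0.89 -0.58  1.41  1.2   1.48 -0.74]
```

Run:
```python
from kin import *
q=telemetry.read_state()['joint_positions']
for al in (40,35,30):
    show('M pick',(.461,.0214,.0115),(0,11,25),0,-.002,.015,al,q0=q,k=5)
    show('S pick',(.4488,-.0887,.009),(-10,3,15),0,-.003,.017,al,q0=q,k=5)
for roll in (0,180):
    show('M place',(.6638,.1538,.0225),(-90,-45,0,45,90),roll,0,.015,57,q0=q,k=5)
    show('S place',(.6675,-.1064,.022),(-90,-45,0,45,90),roll,0,.017,57,q0=q,k=5)
```

```text
M pick 0 0 40 err 0.0512 mar 0.05 [ 1.02  0.2  -1.14  2.37  1.    0.23 -2.55]
M pick 11 0 40 err 0.0477 mar 0.05 [ 1.37  0.54 -1.42  2.37  1.32  0.33 -2.45]
M pick 25 0 40 err 0.0297 mar 0.05 [ 1.46  0.54 -1.34  2.37  0.44  0.16 -1.24]
S pick -10 0 40 err 0.0541 mar 0.05 [ 1.4   0.28 -1.29  2.37  1.09  0.27 -2.55]
S pick 3 0 40 err 0.0465 mar 0.05 [ 1.65  0.56 -1.42  2.37  1.12  0.27 -2.13]
S pick 15 0 40 err 0.0286 mar 0.05 [ 1.72  0.59 -1.36  2.37  0.47  0.2  -1.19]
M pick 0 0 35 err 0.0329 mar 0.05 [ 1.09  0.23 -1.23  2.37  1.    0.29 -2.55]
M pick 11 0 35 err 0.0299 mar 0.05 [ 1.35  0.47 -1.42  2.37  1.15  0.34 -2.34]
M pick 25 0 35 err 0.0159 mar 0.05 [ 1.46  0.53 -1.4   2.37  0.71  0.24 -1.57]
S pick -10 0 35 err 0.0357 mar 0.05 [ 1.44  0.32 -1.36  2.37  1.1   0.34 -2.55]
S pick 3 0 35 err 0.0297 mar 0.05 [ 1.62  0.47 -1.42  2.37  0.97  0.29 -2.06]
S pick 15 0 35 err 0.0155 mar 0.05 [ 1.71  0.56 -1.42  2.37  0.67  0.27 -1.47]
M pick 0 0 30 err 0.0144 mar 0.05 [ 1.16  0.28 -1.31  2.37  1.01  0.36 -2.55]
M pick 11 0 30 err 0.0120 mar 0.05 [ 1.33  0.41 -1.42  2.37  1.01  0.35 -2.2
[... 1242 characters left out ...]
 [-0.26  0.77 -0.45  1.74  1.52  1.26 -0.79]
M place 0 180 57 err 0.0000 mar 0.24 [ 0.46  0.72 -0.91  2.18  2.42  0.85 -0.69]
M place 45 180 57 err 0.0000 mar 0.09 [ 1.11  1.19 -1.27  2.01  1.39  0.15  1.52]
M place 90 180 57 err 0.0000 mar 0.08 [ 0.38  0.9  -0.28  1.42 -0.81  1.22 -2.52]
S place -90 180 57 err 0.0000 mar 0.53 [-0.02  0.93 -0.36  1.37  1.21  1.53 -0.8 ]
S place -45 180 57 err 0.0000 mar 0.41 [ 0.25  0.64 -0.51  2.01  1.85  1.02 -0.83]
S place 0 180 57 err 0.0000 mar 0.17 [ 1.36  1.18 -1.3   2.2   2.58  0.65  0.01]
S place 45 180 57 err 0.0000 mar 0.12 [ 0.95  0.75 -0.49  1.8  -1.06  0.76 -2.48]
S place 90 180 57 err 0.0000 mar 0.09 [ 0.67  1.08 -0.3   1.07 -0.6   1.55 -2.51]
```

Run:
```python
from kin import *
import functools
q=telemetry.read_state()['joint_positions']
def go(n,p,ps,roll,a,c,al):
    Rg=Rt(ps,al,roll); b=ik(np.array(p)-Rg.apply([a,0,c]),Rg,[rng.uniform(LO,HI) for _ in range(8)],m=.02); print(n,ps,roll,al,'err %.4f mar %.2f'%b[:2],np.round(b[2],2))
for al in (27,24,20):
  for ps in (12,22): go('M',(.461,.0214,.0115),ps,0,-.002,.0145,al)
  for ps in (3,13): go('S',(.4488,-.0887,.009),ps,0,-.003,.0165,al)
  for ps in (22,): go('M180',(.461,.0214,.0115),ps,180,.002,.0145,al)
  for ps in (13,): go('S180',(.4488,-.0887,.009),ps,180,.003,.0165,al)
```

```text
M 12 0 27 err 0.0000 mar 0.03 [ 0.48  0.08 -0.47  2.39 -0.3   0.23 -1.06]
M 22 0 27 err 0.0000 mar 0.05 [ 0.15  0.09 -0.04  2.37 -0.7   0.33 -0.46]
S 3 0 27 err 0.0000 mar 0.02 [ 0.07  0.07  0.22  2.4  -0.63  0.28 -0.65]
S 13 0 27 err 0.0000 mar 0.05 [ 0.33  0.09  0.02  2.37 -0.76  0.37 -0.33]
M180 22 180 27 err 0.0000 mar 0.02 [ 1.4   0.51 -1.45  2.35  0.87  0.4   1.28]
S180 13 180 27 err 0.0000 mar 0.02 [ 1.07  0.13 -0.77  2.36 -0.51  0.32  2.58]
M 12 0 24 err 0.0000 mar 0.07 [ 0.18  0.08 -0.16  2.35 -0.26  0.31 -1.11]
M 22 0 24 err 0.0000 mar 0.10 [-0.95  0.23  1.11  2.32 -0.92  0.51 -0.3 ]
S 3 0 24 err 0.0000 mar 0.08 [ 1.31  0.19 -1.12  2.34  0.18  0.31 -1.45]
S 13 0 24 err 0.0000 mar 0.08 [ 0.27  0.1   0.06  2.34 -0.59  0.41 -0.51]
M180 22 180 24 err 0.0000 mar 0.02 [ 1.37  0.54 -1.45  2.31  0.87  0.49  1.28]
S180 13 180 24 err 0.0000 mar 0.02 [ 1.61  0.54 -1.45  2.31  0.79  0.48  1.41]
M 12 0 20 err 0.0000 mar 0.13 [ 0.63  0.14 -0.66  2.29  0.05  0.4  -1.41]
M 22 0 20 err 0.0000 mar 0.05 [ 1.3   0.54 -1.42  2.26  0.81  0.58 -1.83]
S 3 0 20 err 0.0000 mar 0.12 [ 1.04  0.16 -0.85  2.3   0.07  0.4  -1.36]
S 13 0 20 err 0.0000 mar 0.13 [ 0.3   0.12 -0.01  2.29 -0.39  0.46 -0.73]
M180 22 180 20 err 0.0000 mar 0.14 [ 0.75  0.16 -0.74  2.28 -0.07  0.42  2.04]
S180 13 180 20 err 0.0000 mar 0.02 [ 1.56  0.59 -1.45  2.27  0.83  0.6   1.37]
```

```bash
cat > s3.py <<'E'
from search import *
def tg(p,ps,al,ro,a,c): Rg=Rt(ps,al,ro); return np.array(p)-Rg.apply([a,0,c]),Rg
def seq(q,steps,v=True):
    for nm,t,n in steps:
        q=sim(q,*t,n=n); p,A=fkt(q)
        if v: print(nm,'err mm',np.round(1e3*(p-t[0]),1),'ang',round(np.degrees((A.inv()*t[1]).magnitude()),1),np.round(q,2))
    return q
E
python3 - <<'E'
from s3 import *
q=telemetry.read_state()['joint_positions']
M=(.461,.0214)
for ps in (12,17):
  for al in (20,24):
    h=tg((*M,.12),ps,al,0,-.002,.0145); k=tg((*M,.0115),ps,al,0,-.002,.0145)
    print(ps,al); q1=seq(q,[('hover',h,16),('pick',k,8)])
    for mid in (None,(.55,.1,.2)):
      st_=[('lift',tg((*M,.13),ps,al,0,-.002,.0145),6)]
      if mid: st_+=[('mid',tg(mid,-20,50,90,-.002,.0145),10)]
      seq(q1,st_+[('hi',tg((.664,.154,.12),-45,60,180,-.002,.0145),20),('lo',tg((.664,.154,.0225),-45,60,180,-.002,.0145),8)])
E
```

```text
12 20
hover err mm [ 0.  0. -0.] ang 0.0 [ 1.19 -0.19 -1.14  2.21 -0.39  0.7  -1.07]
pick err mm [-0. -0.  0.] ang 0.0 [ 0.98  0.22 -1.05  2.29  0.31  0.42 -1.65]
lift err mm [-0. -0.  0.] ang 0.0 [ 1.23 -0.24 -1.16  2.2  -0.46  0.74 -1.02]
hi err mm [0. 0. 0.] ang 20.2 [-0.04  0.74 -0.78  1.62  1.43  1.48 -0.87]
lo err mm [-0. -0. -0.] ang 0.0 [-0.12  0.87 -0.66  1.73  1.68  1.43 -0.83]
lift err mm [-0. -0.  0.] ang 0.0 [ 1.23 -0.24 -1.16  2.2  -0.46  0.74 -1.02]
mid err mm [-0.  -0.1 -0. ] ang 48.8 [ 1.14 -0.49 -1.24  2.23 -0.79  0.42 -2.19]
hi err mm [ -76.1 -524.4  127.6] ang 52.2 [ 1.9   0.34 -1.33  2.07 -1.17  0.16 -2.6 ]
lo err mm [-343.  -731.7  133.3] ang 18.1 [ 2.46  0.67 -1.33  2.17 -1.17  0.16 -2.6 ]
12 24
hover err mm [ 0.  0. -0.] ang 0.0 [ 1.13 -0.25 -1.06  2.27 -0.54  0.65 -0.94]
pick err mm [-0. -0.  0.] ang 0.0 [ 0.97  0.17 -1.01  2.34  0.19  0.3  -1.54]
lift err mm [-0. -0.  0.] ang 0.0 [ 1.16 -0.28 -1.06  2.26 -0.58  0.69 -0.91]
hi err mm [0. 0. 0.] ang 24.2 [-0.03  0.73 -0.78  1.62  1.4   1.46 -0.9 ]
lo err mm [0. 0. 0.] ang 0.0 [-0.13  0.86 -0.64  1.73  1.67  1.
[... 1081 characters left out ...]
 [-0. -0.  0.] ang 0.0 [ 1.22 -0.25 -1.1   2.26 -0.61  0.68 -0.77]
pick err mm [-0. -0.  0.] ang 0.0 [ 1.02  0.19 -1.04  2.33  0.09  0.32 -1.33]
lift err mm [-0. -0.  0.] ang 0.0 [ 1.23 -0.29 -1.1   2.25 -0.65  0.72 -0.75]
hi err mm [0. 0. 0.] ang 23.6 [-0.03  0.72 -0.77  1.62  1.38  1.45 -0.88]
lo err mm [0. 0. 0.] ang 0.0 [-0.14  0.86 -0.63  1.74  1.67  1.41 -0.83]
lift err mm [-0. -0.  0.] ang 0.0 [ 1.23 -0.29 -1.1   2.25 -0.65  0.72 -0.75]
mid err mm [ 0.1 -0.2 -0.2] ang 52.0 [ 1.12 -0.49 -1.22  2.26 -0.91  0.39 -2.01]
hi err mm [ -44.1 -304.7  183.7] ang 75.3 [ 0.77 -0.17 -0.5   2.2  -1.23  0.14 -2.6 ]
lo err mm [-151.5 -437.2  268.9] ang 53.0 [-0.16 -0.34  0.73  2.34 -1.23  0.14 -2.6 ]
```

Run:
```python
from h import *
plan((.461,.0214,.13),Rt(12,24),-.002,.0145)
```

```text
rows [-0.5  13.61 -2.53] [-0.648  7.745  1.247]  deg 69.3 mm 315
```

Request:
{"fn": "drive_tool", "kwargs": {
  "series": [-0.5,13.6,-2.53,-0.65,7.75,1.25,0.3,-0.5,13.6,-2.53,-0.65,7.75,1.25,0.3,-0.5,13.6,-2.53,-0.65,7.75,1.25,0.3,-0.5,13.6,-2.53,-0.65,7.75,1.25,0.3,-0.5,13.6,-2.53,-0.65,7.75,1.25,0.3,-0.5,13.6,-2.53,-0.65,7.75,1.25,0.3,-0.5,13.6,-2.53,-0.65,7.75,1.25,0.3,-0.5,13.6,-2.53,-0.65,7.75,1.25,0.3,-0.5,13.6,-2.53,-0.65,7.75,1.25,0.3,-0.5,13.6,-2.53,-0.65,7.75,1.25,0.3]
}}

```text
time: 13.4
ee_pos: [0.4541, 0.0274, 0.1405]
eef_rot: [0.992, 0.089, 0.089, -0.029]
ft_force: [-0.4, 1.9, 0.5]
width: 0.0567
grip_force: 0.0
```

Run:
```python
from s3 import *
s=st(); plan((.461,.0214,.12),Rt(12,24),-.002,.0145); c=get_calibration('wrist'); im=camera('wrist'); cv2.imwrite('pics/w3.png',im[:,:,::-1])
print(topix(c,(.461,.0214,.0115)),topix(c,(.476,.0244,.0115)))
hsv=cv2.cvtColor(im,cv2.COLOR_RGB2HSV); m=cv2.inRange(hsv,(20,110,90),(32,255,255)); n,l,stt,ce=cv2.connectedComponentsWithStats(m)
print([(stt[i].tolist(),np.round(ce[i]).tolist()) for i in range(1,n) if stt[i,4]>60])
```

```text
t 13.4 tcp [0.4541 0.0274 0.1405] z [ 0.172  0.074 -0.982] q [ 1.12 -0.05 -1.18  2.11 -0.14  0.88 -1.38] w 0.0567 g 0.0 F [-0.4  1.9  0.5]
rows [-0.37  2.69 -0.44] [0.013 0.188 0.157]  deg 13.7 mm 10
[298.56198555 229.94473946] [298.35649998 212.22596494]
[([288, 31, 107, 110, 368], [331.0, 81.0]), ([292, 213, 23, 39, 540], [304.0, 228.0]), ([147, 253, 24, 59, 735], [156.0, 282.0]), ([399, 253, 24, 59, 732], [413.0, 282.0]), ([187, 321, 373, 18, 5215], [386.0, 331.0])]
```

Request:
{"fn": "drive_tool", "kwargs": {
  "series": [-0.37,2.7,-0.44,0,0.19,0.16,0.3,-0.37,2.7,-0.44,0,0.19,0.16,0.3,-0.37,2.7,-0.44,0,0.19,0.16,0.3,-0.37,2.7,-0.44,0,0.19,0.16,0.3]
}}

```text
time: 13.78
ee_pos: [0.4551, 0.0226, 0.1337]
eef_rot: [0.973, 0.103, 0.206, -0.022]
ft_force: [-0.5, -0.1, -0.6]
width: 0.0567
grip_force: 0.0
```

```bash
cat > look.py <<'E'
from s3 import *
def look(near,z,box=70,save=None):
    c=get_calibration('wrist'); im=camera('wrist')
    if save: cv2.imwrite(save,im[:,:,::-1])
    u0=topix(c,(*near,z))
    hsv=cv2.cvtColor(im,cv2.COLOR_RGB2HSV); m=cv2.inRange(hsv,(20,110,90),(32,255,255)); n,l,stt,ce=cv2.connectedComponentsWithStats(m)
    d=[(np.linalg.norm(ce[i]-u0) if stt[i,4]>60 else 1e9) for i in range(n)]; d[0]=1e9; i=int(np.argmin(d))
    yy,xx=np.nonzero(l==i); P=np.array([toworld(c,(a,b),z)[:2] for a,b in zip(xx,yy)])
    mu=P.mean(0); e,V=np.linalg.eigh(np.cov(P.T)); a=V[:,1]*np.sign(V[0,1]); t=(P-mu)@a; w=(P-mu)@np.array([-a[1],a[0]])
    print('pred',u0,'blob',stt[i].tolist(),'mu',np.round(mu,4),'yaw',round(np.degrees(np.arctan2(a[1],a[0])),1),'ext',np.round([t.min(),t.max(),w.min(),w.max()],4),'base',np.round(mu+a*t.max(),4),'knob',np.round(mu+a*t.min(),4))
E
python3 - <<'E'
from look import *
st(); look((.461,.0214),.0115)
E
```

```text
t 13.78 tcp [0.4551 0.0226 0.1337] z [ 0.396  0.085 -0.915] q [ 1.02 -0.28 -1.    2.3  -0.54  0.64 -1.  ] w 0.0567 g 0.0 F [-0.5 -0.1 -0.6]
pred [286.77825983 264.90815698] blob [281, 247, 18, 19, 154] mu [0.4681 0.0206] yaw 22.7 ext [-0.0079  0.0088 -0.008   0.0075] base [0.4762 0.024 ] knob [0.4608 0.0176]
```

Run:
```python
from look import *
plan((.461,.019,.0115),Rt(12,24),-.002,.0145)
```

```text
rows [-0.02  0.04  0.02] [-1.103  0.136  2.486]  deg 0.2 mm 109
```

Request:
{"fn": "drive_tool", "kwargs": {
  "series": [0,0,0,-0.3,0.1,0.68,0.2,0,0,0,-0.6,0.14,1.36,0.2,0,0,0,-0.85,0.14,1.9,0.2,0,0,0,-1,0.14,2.25,0.2,0,0,0,-1.1,0.14,2.49,0.2,0,0,0,-1.1,0.14,2.49,0.2]
}}

```text
time: 14.33
ee_pos: [0.4583, 0.0196, 0.0241]
eef_rot: [0.973, 0.104, 0.205, -0.025]
ft_force: [-1.8, -6.3, 8.1]
width: 0.0521
grip_force: 4.4
```

Request:
{"fn": "drive_tool", "kwargs": {
  "series": [0,0,0,0,0,0,-1,0,0,0,0,0,0,-1,0,0,0,0,0,0,-1,0,0,0,0,0,0,-1,0,0,0,0,0,0,-1,0,0,0,0,0,0,-1,0,0,0,0,0,0,-1,0,0,0,0,0,0,-1],
  "grip_force": 30
}}

```text
time: 15.0
ee_pos: [0.4586, 0.0179, 0.0262]
eef_rot: [0.973, 0.103, 0.206, -0.023]
ft_force: [-4.3, -1.6, 8.9]
width: 0.0215
grip_force: 30.0
```

Run:
```python
from look import *
s=st(); plan((.461,.019,.0115),Rt(12,24),-.002,.0145)
```

```text
t 15.0 tcp [0.4586 0.0179 0.0262] z [ 0.397  0.087 -0.914] q [ 1.    0.14 -1.1   2.38  0.23  0.29 -1.64] w 0.0215 g 30.00066562090069 F [-4.3 -1.6  8.9]
rows [-0.03  0.01  0.01] [-0.041 -0.014 -0.   ]  deg 0.2 mm 2
```

Request:
{"fn": "drive_tool", "kwargs": {
  "series": [0,0,0,0.15,0,-0.34,-1,0,0,0,0.35,0,-0.8,-1,0,0,0,0.6,0,-1.4,-1,0,0,0,0.9,0,-2,-1,0,0,0,1.15,0,-2.6,-1,0,0,0,1.15,0,-2.6,-1]
}}

```text
time: 15.5
ee_pos: [0.4605, 0.0176, 0.1451]
eef_rot: [0.972, 0.103, 0.21, -0.022]
ft_force: [1.7, 0.2, -0.0]
width: 0.0214
grip_force: 30.0
```

Run:
```python
from look import *
s=st(); q=s['joint_positions']
h=(.664,.154,.12)
for ps in (-45,-60,-30):
  print(ps); plan(h,Rt(ps,62,180),-.002,.0145)
  seq(q,[('h10',tg(h,ps,62,180,-.002,.0145),10),('hi',tg(h,ps,62,180,-.002,.0145),14),('lo',tg((*h[:2],.0225),ps,62,180,-.002,.0145),8)])
```

```text
t 15.5 tcp [0.4605 0.0176 0.1451] z [ 0.404  0.086 -0.911] q [ 1.12 -0.32 -1.05  2.28 -0.62  0.68 -0.91] w 0.0214 g 29.998922268860042 F [ 1.7  0.2 -0. ]
-45
rows [ -8.41  -9.71 -24.7 ] [ 4.804 -2.558  2.728]  deg 139.2 mm 244
h10 err mm [-31.7 -16.1   3.3] ang 97.8 [ 0.35  0.59 -0.95  1.63  0.85  1.17 -1.62]
hi err mm [ 0.  0. -0.] ang 0.0 [-0.09  0.72 -0.71  1.75  1.61  1.47 -0.71]
lo err mm [ 0. -0.  0.] ang 0.0 [-0.14  0.88 -0.64  1.73  1.7   1.45 -0.85]
-60
rows [ -7.45 -11.52 -21.89] [ 4.878 -2.596  2.762]  deg 129.2 mm 247
h10 err mm [-40.8 -20.1   4.8] ang 88.6 [ 0.34  0.62 -0.95  1.59  0.81  1.24 -1.61]
hi err mm [ 0.  0. -0.] ang 0.0 [-0.18  0.85 -0.67  1.51  1.49  1.67 -0.74]
lo err mm [ 0. -0.  0.] ang 0.0 [-0.21  0.99 -0.62  1.5   1.54  1.63 -0.85]
-30
rows [ -9.33  -7.62 -27.4 ] [ 4.742 -2.5    2.7  ]  deg 149.6 mm 240
h10 err mm [-23.2 -11.9   2. ] ang 107.4 [ 0.36  0.57 -0.96  1.67  0.9   1.1  -1.63]
hi err mm [-0.  0. -0.] ang 7.1 [ 0.02  0.61 -0.76  1.91  1.7   1.25 -0.76]
lo err mm [ 0. -0.  0.] ang 0.0 [-0.05  0.78 -0.65  1.94  1.91  1.27 -0.86]
```

Request:
{"fn": "drive_tool", "kwargs": {
  "series": [-8.41,-9.71,-24.7,4.8,-2.56,2.73,-1,-8.41,-9.71,-24.7,4.8,-2.56,2.73,-1,-8.41,-9.71,-24.7,4.8,-2.56,2.73,-1,-8.41,-9.71,-24.7,4.8,-2.56,2.73,-1,-8.41,-9.71,-24.7,4.8,-2.56,2.73,-1,-8.41,-9.71,-24.7,4.8,-2.56,2.73,-1,-8.41,-9.71,-24.7,4.8,-2.56,2.73,-1,-8.41,-9.71,-24.7,4.8,-2.56,2.73,-1,-8.41,-9.71,-24.7,4.8,-2.56,2.73,-1,-8.41,-9.71,-24.7,4.8,-2.56,2.73,-1]
}}

```text
time: 16.33
ee_pos: [0.5978, 0.1307, 0.1213]
eef_rot: [0.922, 0.363, 0.058, 0.117]
ft_force: [1.1, -0.1, 0.6]
width: 0.0216
grip_force: 30.0
```

Run:
```python
from look import *
s=st(); q=s['joint_positions']; h=(.664,.154,.10); ps=-45
plan(h,Rt(ps,62,180),-.002,.0145)
seq(q,[('h10',tg(h,ps,62,180,-.002,.0145),10),('hi',tg(h,ps,62,180,-.002,.0145),4)])
```

```text
t 16.33 tcp [0.5978 0.1307 0.1213] z [ 0.192 -0.174 -0.966] q [ 0.41  0.55 -1.06  1.73  0.8   1.17 -1.72] w 0.0216 g 29.997855126857758 F [ 1.1 -0.1  0.6]
rows [ -7.41  -7.35 -17.34] [1.585 0.237 0.52 ]  deg 101.2 mm 67
h10 err mm [0. 0. 0.] ang 29.6 [-0.03  0.79 -0.79  1.58  1.4   1.5  -0.99]
hi err mm [ 0.  0. -0.] ang 0.9 [-0.09  0.76 -0.72  1.74  1.63  1.48 -0.75]
```

Request:
{"fn": "drive_tool", "kwargs": {
  "series": [-7.41,-7.35,-17.34,1.59,0.24,0.52,-1,-7.41,-7.35,-17.34,1.59,0.24,0.52,-1,-7.41,-7.35,-17.34,1.59,0.24,0.52,-1,-7.41,-7.35,-17.34,1.59,0.24,0.52,-1,-7.41,-7.35,-17.34,1.59,0.24,0.52,-1,-7.41,-7.35,-17.34,1.59,0.24,0.52,-1,-7.41,-7.35,-17.34,1.59,0.24,0.52,-1,-7.41,-7.35,-17.34,1.59,0.24,0.52,-1,-7.41,-7.35,-17.34,1.59,0.24,0.52,-1,-7.41,-7.35,-17.34,1.59,0.24,0.52,-1]
}}

```text
time: 17.17
ee_pos: [0.6533, 0.165, 0.1058]
eef_rot: [0.555, 0.72, -0.128, 0.397]
ft_force: [-0.3, -0.4, -1.2]
width: 0.0217
grip_force: 30.0
```

Run:
```python
from look import *
s=st(); plan((.664,.154,.06),Rt(-45,63,180),-.002,.0145)
```

```text
t 17.17 tcp [0.6533 0.165  0.1058] z [ 0.43  -0.625 -0.652] q [-0.09  0.77 -0.83  1.63  1.36  1.56 -1.07] w 0.0217 g 29.99835340306163 F [-0.3 -0.4 -1.2]
rows [-2.21 -2.41 -5.11] [ 0.709 -0.254  0.698]  deg 30.3 mm 41
```

Request:
{"fn": "drive_tool", "kwargs": {
  "series": [-2.21,-2.41,-5.11,0.71,-0.25,0.7,-1,-2.21,-2.41,-5.11,0.71,-0.25,0.7,-1,-2.21,-2.41,-5.11,0.71,-0.25,0.7,-1,-2.21,-2.41,-5.11,0.71,-0.25,0.7,-1,-2.21,-2.41,-5.11,0.71,-0.25,0.7,-1,-2.21,-2.41,-5.11,0.71,-0.25,0.7,-1,-2.21,-2.41,-5.11,0.71,-0.25,0.7,-1]
}}

```text
time: 17.75
ee_pos: [0.655, 0.1634, 0.0654]
eef_rot: [0.331, 0.786, -0.199, 0.482]
ft_force: [0.1, -0.2, -0.5]
width: 0.0214
grip_force: 30.0
```

Run:
```python
from look import *
s=st(); plan((.664,.154,.024),Rt(-45,63,180),-.002,.0145)
ims=[]
for n,P in (('scene',[(.664,.154,.055),(.431,.3295,.03)]),):
    im=camera(n)[:,:,::-1]; c=get_calibration(n)
    for p in P:
        u,v=topix(c,p).astype(int); print(u,v); ims.append(cv2.resize(im[v-30:v+30,u-40:u+40],(400,300),interpolation=cv2.INTER_CUBIC))
im=camera('top')[:,:,::-1]; c=get_calibration('top')
for p in [(.664,.154,.055),(.431,.3295,.03)]:
    u,v=topix(c,p).astype(int); ims.append(cv2.resize(im[v-30:v+30,u-40:u+40],(400,300),interpolation=cv2.INTER_CUBIC))
cv2.imwrite('pics/m1.png',np.vstack([np.hstack(ims[:2]),np.hstack(ims[2:])]))
```

```text
t 17.75 tcp [0.655  0.1634 0.0654] z [ 0.627 -0.632 -0.456] q [-0.2   0.83 -0.71  1.77  1.62  1.56 -0.88] w 0.0214 g 30.00063546001911 F [ 0.1 -0.2 -0.5]
rows [-0.04 -0.02 -0.1 ] [ 0.822 -0.013  0.399]  deg 0.6 mm 37
255 192
231 274
```

Request:
{"fn": "drive_tool", "kwargs": {
  "series": [0,0,-0.1,0.2,0,0.1,-1,0,0,-0.1,0.4,0,0.19,-1,0,0,-0.1,0.58,-0.01,0.28,-1,0,0,-0.1,0.72,-0.01,0.35,-1,0,0,-0.1,0.8,-0.01,0.39,-1,0,0,-0.1,0.8,-0.01,0.39,-1]
}}

```text
time: 18.35
ee_pos: [0.6537, 0.1636, 0.0281]
eef_rot: [0.325, 0.789, -0.202, 0.481]
ft_force: [1.0, -0.4, -1.4]
width: 0.0215
grip_force: 30.0
```

Request:
{"fn": "drive_tool", "kwargs": {
  "series": [0,0,0,0.023,0,0.011,-1,0,0,0,0.046,0,0.022,-1,0,0,0,0.046,0,0.022,-1]
}}

```text
time: 18.6
ee_pos: [0.6541, 0.164, 0.0276]
eef_rot: [0.326, 0.788, -0.201, 0.482]
ft_force: [0.4, 0.7, -1.3]
width: 0.0213
grip_force: 30.0
```

Request:
{"fn": "drive_tool", "kwargs": {
  "series": [0,0,0,0.023,0,0.011,-1,0,0,0,0.034,0,0.017,-1,0,0,0,0.034,0,0.017,-1]
}}

```text
time: 18.85
ee_pos: [0.6542, 0.164, 0.0266]
eef_rot: [0.326, 0.788, -0.201, 0.482]
ft_force: [-0.5, 0.4, 2.2]
width: 0.0213
grip_force: 30.0
```

Request:
{"fn": "drive_tool", "kwargs": {
  "series": [0,0,0,0.023,0,0.011,-1,0,0,0,0.023,0,0.011,-1,0,0,0,0.023,0,0.011,-1]
}}

```text
time: 19.1
ee_pos: [0.6543, 0.1641, 0.0264]
eef_rot: [0.326, 0.788, -0.201, 0.483]
ft_force: [-4.9, 0.2, 8.6]
width: 0.0214
grip_force: 30.0
```

Request:
{"fn": "drive_tool", "kwargs": {
  "series": [0,0,0,0,0,0,0.1,0,0,0,0,0,0,0.1,0,0,0,0,0,0,0.1,0,0,0,0,0,0,0.1,0,0,0,0,0,0,0.1,0,0,0,0,0,0,0.1],
  "grip_force": 5
}}

```text
time: 19.6
ee_pos: [0.6542, 0.1637, 0.0253]
eef_rot: [0.326, 0.788, -0.201, 0.482]
ft_force: [-1.6, -0.9, 4.5]
width: 0.0463
grip_force: 2.7
```

Request:
{"fn": "drive_tool", "kwargs": {
  "series": [0,0,0,0,0,-0.3,0.1,0,0,0,0,0,-0.8,0.1,0,0,0,-0.2,0,-1.4,0.1,0,0,0,-0.8,0,-1.8,0.1,0,0,0,-1.4,0,-2.2,0.1,0,0,0,-2,0,-2.6,0.1,0,0,0,-2.6,0,-3,0.1,0,0,0,-2.6,0,-3,0.1]
}}

```text
time: 20.27
ee_pos: [0.6115, 0.2106, 0.1782]
eef_rot: [0.326, 0.788, -0.198, 0.484]
ft_force: [0.1, 0.4, 0.4]
width: 0.048
grip_force: 0.0
```

Run:
```python
from look import *
s=st(); q=s['joint_positions']
S=(.4488,-.0887); im=camera('top'); cv2.imwrite('pics/top2.png',im[:,:,::-1])
c=get_calibration('top')
# sanity: brass blobs near medium/large tray centres vs expected upright-knob pixel
hsv=cv2.cvtColor(im,cv2.COLOR_RGB2HSV)
for n,p,H in (('L',(.431,.3295),.049),('M',(.664,.154),.042)):
    a=topix(c,(*p,.006)); b=topix(c,(*p,H)); print(n,'base px',a,'knob px',b)
h=tg((*S,.12),3,24,0,-.003,.0165)
for ps in (3,8):
    print(ps); q1=seq(q,[('hov',tg((*S,.12),ps,24,0,-.003,.0165),24),('pick',tg((*S,.010),ps,24,0,-.003,.0165),8)])
    q2=seq(q1,[('lift',tg((*S,.13),ps,24,0,-.003,.0165),6)])
    for pp in (-65,-45,-90): seq(q2,[('hi',tg((.6675,-.1064,.12),pp,62,180,-.003,.0165),24),('lo',tg((.6675,-.1064,.022),pp,62,180,-.003,.0165),8)])
```

```text
t 20.27 tcp [0.6115 0.2106 0.1782] z [ 0.633 -0.627 -0.454] q [-0.23  0.66 -0.83  1.77  1.48  1.67 -0.75] w 0.048 g 0.0 F [0.1 0.4 0.4]
L base px [222.04356228 259.54665172] knob px [219.63651518 260.27978833]
M base px [275.07617849 186.04655507] knob px [274.58109369 184.5986958 ]
3
hov err mm [ 0.  0. -0.] ang 0.0 [ 0.74 -0.16 -0.46  2.28 -0.34  0.62 -1.01]
pick err mm [-0. -0.  0.] ang 0.0 [ 0.72  0.09 -0.49  2.36 -0.26  0.32 -1.04]
lift err mm [-0. -0.  0.] ang 0.0 [ 0.76 -0.17 -0.48  2.27 -0.35  0.65 -1.01]
hi err mm [ 0. -0. -0.] ang 0.0 [ 0.06  0.62 -0.43  1.77  1.48  1.32 -0.72]
lo err mm [ 0. -0.  0.] ang 0.0 [ 0.02  0.79 -0.39  1.76  1.57  1.3  -0.87]
hi err mm [ 0. -0.  0.] ang 0.0 [ 0.15  0.45 -0.43  2.04  1.75  1.   -0.76]
lo err mm [ 0. -0. -0.] ang 0.0 [ 0.11  0.66 -0.38  2.02  1.92  1.06 -0.95]
hi err mm [ 0.  0. -0.] ang 0.0 [-0.02  0.85 -0.4   1.36  1.25  1.66 -0.73]
lo err mm [ 0. -0.  0.] ang 0.0 [-0.04  0.99 -0.37  1.35  1.28  1.61 -0.84]
8
hov err mm [ 0. -0. -0.] ang 0.0 [ 0.76 -0.14 -0.46  2.27 -0.4   0.65 -0.86]
pick err mm [0. 0. 0.] ang 0.0 [ 0.75  0.1  -0.48  2.35 -0.37  0.34 -0.83]
lift err mm [-0. -0.  0.] ang 0.0 [ 0.77 -0.16 -0.46  2.26 -0.4   0.68 -0.86]
hi err mm [0. 0. 0.] ang 0.0 [ 0.03  0.62 -0.4   1.77  1.46  1.3  -0.72]
lo err mm [0. 0. 0.] ang 0.0 [-0.    0.78 -0.36  1.76  1.55  1.28 -0.87]
hi err mm [ 0. -0.  0.] ang 0.0 [ 0.12  0.45 -0.39  2.04  1.74  0.99 -0.76]
lo err mm [ 0.  0. -0.] ang 0.0 [ 0.08  0.65 -0.35  2.03  1.91  1.05 -0.96]
hi err mm [ 0. -0.  0.] ang 0.0 [-0.04  0.84 -0.37  1.36  1.24  1.65 -0.73]
lo err mm [-0.  0. -0.] ang 0.0 [-0.05  0.98 -0.34  1.35  1.26  1.59 -0.83]
```

Run:
```python
from h import *
plan((.4488,-.0887,.15),Rt(3,8),-.003,.0165)
```

```text
rows [12.64  7.03 24.3 ] [-0.901 -8.142  2.221]  deg 141.4 mm 339
```

Request:
{"fn": "drive_tool", "kwargs": {
  "series": [12.64,7.03,24.3,-0.9,-8.14,2.22,0.1,12.64,7.03,24.3,-0.9,-8.14,2.22,0.1,12.64,7.03,24.3,-0.9,-8.14,2.22,0.1,12.64,7.03,24.3,-0.9,-8.14,2.22,0.1,12.64,7.03,24.3,-0.9,-8.14,2.22,0.1,12.64,7.03,24.3,-0.9,-8.14,2.22,0.1,12.64,7.03,24.3,-0.9,-8.14,2.22,0.1,12.64,7.03,24.3,-0.9,-8.14,2.22,0.1,12.64,7.03,24.3,-0.9,-8.14,2.22,0.1,12.64,7.03,24.3,-0.9,-8.14,2.22,0.1]
}}

```text
time: 21.15
ee_pos: [0.447, -0.093, 0.1648]
eef_rot: [0.818, 0.49, -0.08, 0.292]
ft_force: [0.5, 0.7, -0.0]
width: 0.0479
grip_force: 0.0
```

Run:
```python
from look import *
s=st(); q=s['joint_positions']; plan((.4488,-.0887,.15),Rt(3,8),-.003,.0165)
seq(q,[('hov',tg((.4488,-.0887,.15),3,8,0,-.003,.0165),10),('t',tg((.4488,-.0887,.1),3,24,0,-.003,.0165),5)])
```

```text
t 21.15 tcp [ 0.447  -0.093   0.1648] z [ 0.154 -0.556 -0.817] q [ 0.51  0.04 -0.84  2.13  0.72  1.14 -1.19] w 0.0479 g 0.0 F [ 0.5  0.7 -0. ]
rows [ 6.24  3.55 11.88] [ 0.092  0.033 -0.09 ]  deg 69.4 mm 5
hov err mm [ 0.  0. -0.] ang 0.0 [ 0.81 -0.   -0.62  2.02 -0.04  0.98 -1.32]
t err mm [ 0.  0. -0.] ang 0.0 [ 0.83 -0.12 -0.57  2.3  -0.36  0.57 -1.  ]
```

Request:
{"fn": "drive_tool", "kwargs": {
  "series": [6.24,3.55,11.88,0.09,0.03,-0.09,0.1,6.24,3.55,11.88,0.09,0.03,-0.09,0.1,6.24,3.55,11.88,0.09,0.03,-0.09,0.1,6.24,3.55,11.88,0.09,0.03,-0.09,0.1,6.24,3.55,11.88,0.09,0.03,-0.09,0.1,6.24,3.55,11.88,0.09,0.03,-0.09,0.1,6.24,3.55,11.88,0.09,0.03,-0.09,0.1,6.24,3.55,11.88,0.09,0.03,-0.09,0.1,6.24,3.55,11.88,0.09,0.03,-0.09,0.1,6.24,3.55,11.88,0.09,0.03,-0.09,0.1]
}}

```text
time: 21.98
ee_pos: [0.4512, -0.0859, 0.1663]
eef_rot: [0.997, 0.027, 0.069, -0.004]
ft_force: [-1.2, -0.0, -0.8]
width: 0.0478
grip_force: 0.0
```

Run:
```python
from look import *
s=st(); look((.4488,-.0887),.009,save='pics/w4.png'); plan((.4488,-.0887,.08),Rt(3,24),-.003,.0165)
```

```text
t 21.98 tcp [ 0.4512 -0.0859  0.1663] z [ 0.138  0.011 -0.99 ] q [ 0.76 -0.04 -0.63  2.05 -0.06  0.98 -1.36] w 0.0478 g 0.0 F [-1.2 -0.  -0.8]
pred [287.35258207 227.43059663] blob [384, 253, 21, 59, 664] mu [ 0.401  -0.1965] yaw 9.5 ext [-0.0292  0.0295 -0.0079  0.0116] base [ 0.4302 -0.1917] knob [ 0.3722 -0.2013]
rows [-0.06  3.2  -0.05] [-0.39   0.051  1.707]  deg 16.0 mm 70
```

Run:
```python
from look import *
im=cv2.imread('pics/w4.png'); c=get_calibration('wrist'); print(np.round(telemetry.read_state()['ee_pos'],4))
x0,y0,x1,y1=250,190,330,250; hsv=cv2.cvtColor(im,cv2.COLOR_BGR2HSV)
w=hsv[y0:y1,x0:x1]; print('bg',np.median(w.reshape(-1,3),0)); m=((w[...,0]>=19)&(w[...,0]<=36)&(w[...,1]>60)).astype('uint8')
n,l,s,ce=cv2.connectedComponentsWithStats(m); print([(s[i].tolist(),np.round(ce[i]+[x0,y0],1).tolist()) for i in range(1,n) if s[i,4]>25])
for r_ in range(0,60,3): print(''.join('#' if v else '.' for v in m[r_,::1]))
i=1+np.argmax(s[1:,4]); yy,xx=np.nonzero(l==i); P=np.array([toworld(c,(a+x0,b+y0),.009)[:2] for a,b in zip(xx,yy)]); print(P.mean(0),P.min(0),P.max(0))
```

```text
[ 0.4507 -0.087   0.1661]
bg [ 15. 170. 163.]
[([31, 22, 17, 33, 336], [288.5, 226.7])]
................................................................................
................................................................................
................................................................................
................................................................................
................................................................................
................................................................................
................................................................................
................................................................................
................................#...#..#......##................................
...............................#############.#..................................
................................###############.................................
................................##.########.#...................................
................................##############..................................
................................#############.#.................................
...................................#.##.##......................................
....................................#####.......................................
...................................#######......................................
..................................#########.....................................
...................................######.......................................
................................................................................
[ 0.44910446 -0.0904212 ] [ 0.43223308 -0.09801272] [ 0.46302661 -0.08277544]
```

Run:
```python
from look import *
plan((.449,-.0898,.05),Rt(4,24),-.003,.0165)
```

```text
rows [-0.    3.2  -0.24] [-0.491  0.085  2.45 ]  deg 16.1 mm 100
```

Request:
{"fn": "drive_tool", "kwargs": {
  "series": [0,3.2,-0.24,-0.49,0.09,2.45,0.1,0,3.2,-0.24,-0.49,0.09,2.45,0.1,0,3.2,-0.24,-0.49,0.09,2.45,0.1,0,3.2,-0.24,-0.49,0.09,2.45,0.1,0,3.2,-0.24,-0.49,0.09,2.45,0.1]
}}

```text
time: 22.45
ee_pos: [0.443, -0.0891, 0.0647]
eef_rot: [0.978, 0.041, 0.204, -0.007]
ft_force: [1.1, 0.0, 0.4]
width: 0.0476
grip_force: 0.0
```

Run:
```python
from look import *
st(); plan((.449,-.0898,.010),Rt(4,24),-.003,.0165)
```

```text
t 22.45 tcp [ 0.443  -0.0891  0.0647] z [ 0.398  0.029 -0.917] q [ 0.77 -0.04 -0.58  2.37 -0.31  0.42 -1.05] w 0.0476 g 0.0 F [1.1 0.  0.4]
rows [-0.02  0.1   0.15] [-0.339  0.025  0.899]  deg 0.9 mm 38
```

Request:
{"fn": "drive_tool", "kwargs": {
  "series": [0,0.1,0,-0.17,0.02,0.45,0.1,0,0.1,0,-0.27,0.02,0.72,0.1,0,0.1,0,-0.34,0.02,0.9,0.1,0,0.1,0,-0.34,0.02,0.9,0.1]
}}

```text
time: 22.78
ee_pos: [0.4496, -0.0908, 0.029]
eef_rot: [0.977, 0.041, 0.211, -0.006]
ft_force: [0.1, 0.8, -1.1]
width: 0.048
grip_force: 0.0
```

Request:
{"fn": "drive_tool", "kwargs": {
  "series": [0,0,0,0,0,0,-1,0,0,0,0,0,0,-1,0,0,0,0,0,0,-1,0,0,0,0,0,0,-1,0,0,0,0,0,0,-1,0,0,0,0,0,0,-1,0,0,0,0,0,0,-1,0,0,0,0,0,0,-1,0,0,0,0,0,0,-1],
  "grip_force": 25
}}

```text
time: 23.53
ee_pos: [0.4486, -0.092, 0.029]
eef_rot: [0.976, 0.04, 0.212, -0.005]
ft_force: [-1.8, 1.3, 5.4]
width: 0.016
grip_force: 25.0
```

Run:
```python
from look import *
st(); plan((.449,-.0898,.010),Rt(4,24),-.003,.0165)
```

```text
t 23.53 tcp [ 0.4486 -0.092   0.029 ] z [ 0.413  0.027 -0.91 ] q [ 0.77  0.06 -0.59  2.39 -0.24  0.29 -1.09] w 0.016 g 25.011152772931382 F [-1.8  1.3  5.4]
rows [ 0.03 -0.09  0.14] [-0.105 -0.055  0.026]  deg 0.9 mm 5
```

Gripped, but the hold is about 4 mm nearer the base than intended. I'll regrip a little further back, then lift.

Request:
{"fn": "drive_tool", "kwargs": {
  "series": [0,0,0,0,0,0,-0.3,0,0,0,0,0,0,-0.3,0,0,0,-0.05,0.02,0.01,-0.3,0,0,0,-0.11,0.02,0.03,-0.3,0,0,0,-0.11,0.02,0.03,-0.3,0,0,0,-0.11,0.02,0.03,-0.3]
}}

```text
time: 24.03
ee_pos: [0.4445, -0.093, 0.0255]
eef_rot: [0.977, 0.04, 0.211, -0.005]
ft_force: [0.3, 0.0, 0.6]
width: 0.0302
grip_force: 0.0
```

Request:
{"fn": "drive_tool", "kwargs": {
  "series": [0,0,0,0,0,0,-1,0,0,0,0,0,0,-1,0,0,0,0,0,0,-1,0,0,0,0,0,0,-1,0,0,0,0,0,0,-1],
  "grip_force": 25
}}

```text
time: 24.45
ee_pos: [0.445, -0.093, 0.0259]
eef_rot: [0.976, 0.04, 0.212, -0.005]
ft_force: [-0.1, -0.2, 1.1]
width: 0.0162
grip_force: 25.0
```

Run:
```python
from look import *
st(); plan((.449,-.0898,.010),Rt(4,24),-.003,.0165)
```

```text
t 24.45 tcp [ 0.445  -0.093   0.0259] z [ 0.413  0.027 -0.91 ] q [ 0.78  0.06 -0.6   2.4  -0.25  0.28 -1.08] w 0.0162 g 24.99992834724253 F [-0.1 -0.2  1.1]
rows [ 0.03 -0.09  0.14] [ 0.012 -0.072 -0.007]  deg 0.9 mm 3
```

Request:
{"fn": "drive_tool", "kwargs": {
  "series": [0,0,0,0.15,0,-0.34,-1,0,0,0,0.35,0,-0.8,-1,0,0,0,0.6,0,-1.4,-1,0,0,0,0.9,0,-2,-1,0,0,0,1.15,0,-2.6,-1,0,0,0,1.15,0,-2.6,-1]
}}

```text
time: 24.95
ee_pos: [0.4461, -0.093, 0.1446]
eef_rot: [0.976, 0.04, 0.215, -0.003]
ft_force: [1.5, -0.1, 0.2]
width: 0.0167
grip_force: 25.0
```

Run:
```python
from look import *
s=st(); q=s['joint_positions']; h=(.6675,-.1064,.10)
plan(h,Rt(-65,63,180),-.003,.0165)
seq(q,[('a',tg(h,-65,63,180,-.003,.0165),10),('b',tg(h,-65,63,180,-.003,.0165),12)])
```

```text
t 24.95 tcp [ 0.4461 -0.093   0.1446] z [ 0.419  0.024 -0.908] q [ 0.82 -0.22 -0.58  2.31 -0.41  0.64 -0.98] w 0.0167 g 25.000136513554025 F [ 1.5 -0.1  0.2]
rows [ -7.65 -11.3  -22.38] [4.438 0.39  3.151]  deg 131.1 mm 218
a err mm [0. 0. 0.] ang 68.2 [ 0.36  0.59 -0.61  1.59  0.93  1.15 -1.24]
b err mm [ 0.  0. -0.] ang 0.0 [ 0.08  0.67 -0.47  1.77  1.53  1.35 -0.77]
```

Request:
{"fn": "drive_tool", "kwargs": {
  "series": [-7.65,-11.3,-22.38,4.44,0.39,3.15,-1,-7.65,-11.3,-22.38,4.44,0.39,3.15,-1,-7.65,-11.3,-22.38,4.44,0.39,3.15,-1,-7.65,-11.3,-22.38,4.44,0.39,3.15,-1,-7.65,-11.3,-22.38,4.44,0.39,3.15,-1,-7.65,-11.3,-22.38,4.44,0.39,3.15,-1,-7.65,-11.3,-22.38,4.44,0.39,3.15,-1,-7.65,-11.3,-22.38,4.44,0.39,3.15,-1,-7.65,-11.3,-22.38,4.44,0.39,3.15,-1,-7.65,-11.3,-22.38,4.44,0.39,3.15,-1]
}}

```text
time: 25.78
ee_pos: [0.6585, -0.0902, 0.0968]
eef_rot: [0.865, 0.438, -0.036, 0.243]
ft_force: [0.1, 0.1, -0.7]
width: 0.0164
grip_force: 25.0
```

Run:
```python
from look import *
s=st(); plan((.6675,-.1064,.08),Rt(-65,64,180),-.003,.0165)
```

```text
t 25.78 tcp [ 0.6585 -0.0902  0.0968] z [ 0.15  -0.452 -0.879] q [ 0.34  0.56 -0.66  1.66  0.92  1.17 -1.32] w 0.0164 g 24.9980751844123 F [ 0.1  0.1 -0.7]
rows [ -4.31  -6.12 -11.49] [ 0.088 -0.056  0.295]  deg 68.6 mm 13
```

Request:
{"fn": "drive_tool", "kwargs": {
  "series": [-4.31,-6.12,-11.49,0.09,-0.06,0.3,-1,-4.31,-6.12,-11.49,0.09,-0.06,0.3,-1,-4.31,-6.12,-11.49,0.09,-0.06,0.3,-1,-4.31,-6.12,-11.49,0.09,-0.06,0.3,-1,-4.31,-6.12,-11.49,0.09,-0.06,0.3,-1,-4.31,-6.12,-11.49,0.09,-0.06,0.3,-1,-4.31,-6.12,-11.49,0.09,-0.06,0.3,-1,-4.31,-6.12,-11.49,0.09,-0.06,0.3,-1,-4.31,-6.12,-11.49,0.09,-0.06,0.3,-1,-4.31,-6.12,-11.49,0.09,-0.06,0.3,-1]
}}

```text
time: 26.62
ee_pos: [0.6595, -0.0914, 0.0837]
eef_rot: [0.454, 0.716, -0.285, 0.446]
ft_force: [-0.2, -0.4, -0.3]
width: 0.0163
grip_force: 25.0
```

Run:
```python
from look import *
s=st(); plan((.6675,-.1064,.024),Rt(-65,64,180),-.003,.0165)
```

```text
t 26.62 tcp [ 0.6595 -0.0914  0.0837] z [ 0.38  -0.814 -0.439] q [ 0.01  0.7  -0.5   1.84  1.52  1.43 -0.88] w 0.0163 g 24.999153172248043 F [-0.2 -0.4 -0.3]
rows [ 0.01 -0.    0.04] [1.23  0.027 0.623]  deg 0.2 mm 55
```

Request:
{"fn": "drive_tool", "kwargs": {
  "series": [0,0,0,0.3,0.01,0.15,-1,0,0,0,0.6,0.02,0.3,-1,0,0,0,0.85,0.03,0.43,-1,0,0,0,1.05,0.03,0.53,-1,0,0,0,1.16,0.03,0.59,-1,0,0,0,1.23,0.03,0.62,-1,0,0,0,1.23,0.03,0.62,-1]
}}

```text
time: 27.2
ee_pos: [0.6617, -0.0926, 0.0303]
eef_rot: [0.458, 0.714, -0.284, 0.447]
ft_force: [-0.2, -0.3, 0.4]
width: 0.0162
grip_force: 25.0
```

Request:
{"fn": "drive_tool", "kwargs": {
  "series": [0,0,0,0.023,0,0.011,-1,0,0,0,0.046,0,0.022,-1,0,0,0,0.046,0,0.022,-1]
}}

```text
time: 27.45
ee_pos: [0.6621, -0.0925, 0.0293]
eef_rot: [0.459, 0.714, -0.284, 0.447]
ft_force: [0.8, -1.0, -0.9]
width: 0.0162
grip_force: 25.0
```

Request:
{"fn": "drive_tool", "kwargs": {
  "series": [0,0,0,0.023,0,0.011,-1,0,0,0,0.023,0,0.011,-1,0,0,0,0.023,0,0.011,-1]
}}

```text
time: 27.7
ee_pos: [0.6619, -0.0926, 0.028]
eef_rot: [0.458, 0.714, -0.284, 0.447]
ft_force: [0.5, 0.3, 0.9]
width: 0.0164
grip_force: 25.0
```

Request:
{"fn": "drive_tool", "kwargs": {
  "series": [0,0,0,0.023,0,0.011,-1,0,0,0,0.034,0,0.017,-1,0,0,0,0.034,0,0.017,-1]
}}

```text
time: 27.95
ee_pos: [0.6618, -0.0926, 0.0262]
eef_rot: [0.458, 0.714, -0.284, 0.447]
ft_force: [0.2, -0.1, -0.9]
width: 0.0164
grip_force: 25.0
```

Request:
{"fn": "drive_tool", "kwargs": {
  "series": [0,0,0,0.023,0,0.011,-1,0,0,0,0.023,0,0.011,-1,0,0,0,0.023,0,0.011,-1]
}}

```text
time: 28.2
ee_pos: [0.662, -0.0926, 0.0255]
eef_rot: [0.458, 0.714, -0.284, 0.447]
ft_force: [0.3, 0.7, 0.7]
width: 0.0162
grip_force: 25.7
```

Request:
{"fn": "drive_tool", "kwargs": {
  "series": [0,0,0,0.014,0,0.007,-1,0,0,0,0.014,0,0.007,-1,0,0,0,0.014,0,0.007,-1]
}}

```text
time: 28.45
ee_pos: [0.662, -0.0926, 0.0252]
eef_rot: [0.458, 0.713, -0.284, 0.447]
ft_force: [-2.0, 1.0, 6.2]
width: 0.0166
grip_force: 26.7
```

Contact at 6 N. Now I'll release gently, back off and check.

Request:
{"fn": "drive_tool", "kwargs": {
  "series": [0,0,0,0,0,0,0,0,0,0,0,0,0,0,0,0,0,0,0,0,0,0,0,0,0,0,0,0,0,0,0,0,0,0,0,0,0,0,0,0,0,0],
  "grip_force": 5
}}

```text
time: 28.95
ee_pos: [0.6633, -0.0919, 0.0254]
eef_rot: [0.458, 0.714, -0.283, 0.448]
ft_force: [7.9, 1.0, 3.3]
width: 0.0416
grip_force: 3.8
```

Request:
{"fn": "drive_tool", "kwargs": {
  "series": [0,0,0,0,0,-0.3,0,0,0,0,0,0,-0.8,0,0,0,0,-0.2,0,-1.4,0,0,0,0,-0.8,0,-1.8,0,0,0,0,-1.4,0,-2.2,0,0,0,0,-2.2,0,-2.6,0,0,0,0,-3,0,-3,0,0,0,0,-3,0,-3,0]
}}

```text
time: 29.62
ee_pos: [0.6399, -0.0416, 0.1917]
eef_rot: [0.46, 0.712, -0.281, 0.449]
ft_force: [0.7, 0.8, 0.5]
width: 0.0436
grip_force: 0.0
```

Run:
```python
from look import *
st(); rows=[]
for n in ('top','scene'):
    im=camera(n)[:,:,::-1]; c=get_calibration(n); g=[]
    for p in [(.431,.3295,.03),(.664,.154,.025),(.6675,-.1064,.025)]:
        u,v=topix(c,p).astype(int); g.append(cv2.resize(im[v-22:v+23,u-20:u+20],(264,297),interpolation=cv2.INTER_CUBIC))
    rows.append(np.hstack(g))
cv2.imwrite('pics/final.png',np.vstack(rows))
```

```text
t 29.62 tcp [ 0.6399 -0.0416  0.1917] z [ 0.382 -0.814 -0.438] q [-0.01  0.53 -0.59  1.82  1.38  1.53 -0.75] w 0.0436 g 0.0 F [0.7 0.8 0.5]
```

View pics/final.png

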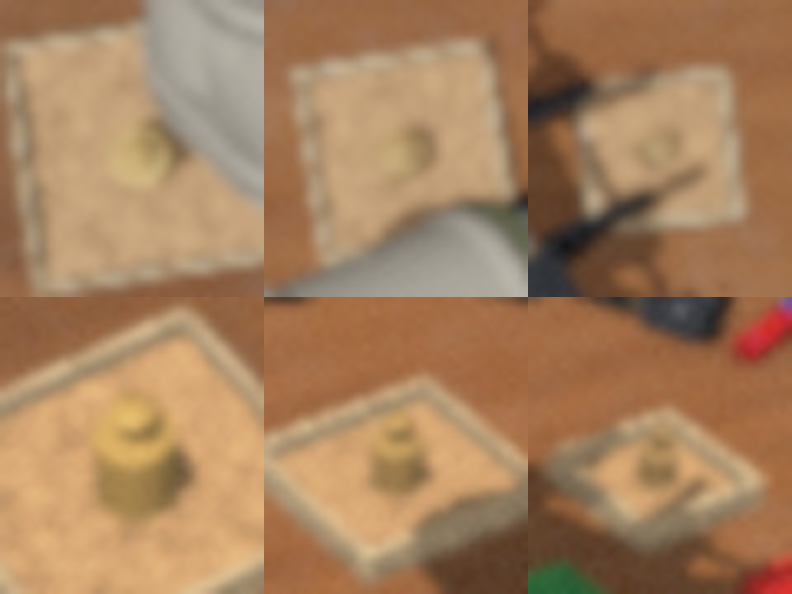

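All three weights stand knob up near the centres of their own trays: large at (140,455), medium at (395,460) and small at (657,462) in the scene row. The gripper is clear of everything, so I'm handing in.

```bash
python3 -c "
from bench import r
print(r.close_job())"
```

```text
the job is handed in; nothing more can be done
None
```

The job is handed in at about 30 s of the 64 s limit: in the last camera check all three weights stood knob up near the centre of their own trays with the gripper clear, though the hand-in gave no verdict and I did not re-measure the bystanders.

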